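# Clamp the brew unit in the service cradle

## Robot

A 6-joint arm with a two-finger parallel gripper is mounted at the origin on the work surface. World frame = base frame: x ahead of the robot, y to its left, z up, the work surface at z = 0. Lengths are in mm, angles in rad, forces in N, time in s.
With the tool pointing down it reaches from about 400 to 925 mm from the base axis. Payload 12.5 kg.
Tool frame: the origin (TCP) lies at the very end of the fingers, on their centre line; the grasp point (between the pads) lies 19 mm behind it (env.grip_point_offset is the distance from the TCP to the grasp point, in mm); z points along the fingers, y is the direction in which the jaws open and shut (so a half turn about z gives the same grasp; the last joint's range is limited). The gripper opens to 95 mm and grips with 3 to 60 N. Pads are 20 mm wide; open, the fingers measure 119 mm over their backs; the gripper's body (75 mm by 180 mm) begins 59 mm behind the grasp point.
Start: joints at [-1.358, 0.491, 1.559, -0, 1.092, -0.106], TCP at [195.916, -593.522, 177.661] pointing down, gripper open.
Joint ranges: [-3.1, 3.1], [-0.84, 2.19], [0.05, 2.79], [-1.13, 4.28], [0.06, 2.93], [-2.69, 2.69]. Speed limits (rad/s): [2.22, 2.22, 2.79, 3.14, 3.14, 3.14].

## Interface

Orientations are given as [roll, pitch, yaw] about the fixed x, y, z axes, in that order (R = Rz(yaw) Ry(pitch) Rx(roll)).
In Python, from cell import env gives the robot as it stands.
- The arm moves only by the tool drive_tool, never from a script. Its argument "commands" is a list of rows, each an object of numbers: "dx", "dy", "dz": the shift along the world's x, y, z in mm; "yaw": the turn about the world's z in degrees. In form: [{"dx": .., "dy": .., "dz": .., "yaw": ..}, ...]. A call has 1 to 5 rows; each row shifts and turns the commanded pose from where the row before left it; what a row does not reach is not made up. A row lasts 1/12 s, in which the tool goes at most 41.7 mm and 7.16 degrees, less where a joint would pass 70% of its speed; a pose out of reach is approached as far as the arm can. A call with a gripper value outside its range is refused whole. "grip" is the opening, from 0 (shut) to 1 (fully open), set as the call begins (left out, the last holds). The fingers move at their own pace and stop on an object; the grip force is fixed at half the most. Time passes only in rows, so rows that do not move let the fingers close. It gives the time, the measured TCP pose, the force and the opening at its end, in the units of the state.
- env.state(): the state, without advancing time (a new reading comes with each control period).
- env.read_camera(name): name is "scene" or "top" or "wrist"; returns the picture (420x560x3 uint8, red, green, blue); there is no depth.
- env.calibration(name): a dict with "intrinsics" (3x3 intrinsics, pixels), "rvec" (rotation vector, rad) and "tvec" (3), from world to camera coordinates, as OpenCV has them. Camera axes: x right, y down, z forward; pixel columns grow to the right and rows downward; lengths in mm; the calibration is good to about 2 mm. The wrist camera is an equidistant fisheye: a pixel r from the principal point sees the ray r / f radians off the axis. A picture is of the moment at which its call begins: read the wrist's pose just before it. calibration takes no time and is no camera call; for the wrist camera it gives the pose at the moment of the call.
- env.job_done(): hands the job in, once; it reports no verdict.
Trained networks look in the newest picture that a camera, given by its name, has taken for a name from the list of things; names that differ only in an ending like _2 or _b are one class to them, and where a whole thing is asked for, a point or a joint stands for the part that bears it (a point fixed in the world has none). Each returns a list of dicts, best first, with "conf" (0 to 1); they miss things now and then, are a little off and sometimes report something else, mostly with a low value. They report only what shows in the picture. A call takes as long as a camera call. They do not tell look-alikes from the thing itself.
- env.trace(query, camera): "pixels" (420x560 bool, what is visible of it) and "pixel" ([column, row] in pixels, amid what is visible of it).
- env.place_of(query, camera): "pixel" ([column, row] in pixels: a listed point, or the origin of a listed thing).
The state is a dict: "t": time; "joints": joint angles; "qvel": joint speeds; "tau": joint torques, N m; "eef_pos": TCP position; "tcp_rot": TCP orientation; "ft_force": force on the tool from outside, world axes, zero at the start; "moment": the same for the moment, N m; "opening": opening from 0.0 (shut) to 1.0 (fully open).
Only numpy, scipy, OpenCV 4.12 (cv2) and the standard library are available. Lean on these libraries where they do the work, as an engineer would, in place of code of your own. Each camera call takes 0.05 s, during which the arm holds its last target.

## Task

The coffee machine's brew unit is due for service: lift it into the aluminium service cradle, set it down gently and slide it home into the corner of the L-shaped fence, flat on the plate and touching both arms. Then turn the eccentric knob clockwise until its lobe bears on the unit and holds it finger-tight: no longer loose, but never forced, as the plastic housing cracks. Leave the knob tight, let go, and leave everything else on the counter where it stands.

Things in the scene. Friction and masses are not known exactly. Their poses are not given: they have to be found in the camera images.
- brew_unit: Brew unit: grey plastic block 70 mm (its x) by 100 mm (its y), 28 mm high, 0.36 to 0.54 kg, a steel chamber on top, a small black cap near its -y end. Origin: centre of underside, z up. Starts standing on the counter. Seated: +y end against the fence's long arm, +x side against the short arm, -y end facing the eccentric.
- chamber (a point): On the axis of the unit's steel chamber, 50 mm above the unit's underside: where to take it from above. The chamber is an upright cylinder 40 mm in diameter, from 28 to 66 mm above the underside; its axis lies 15 mm from the unit's centre towards the unit's +y.
- cradle: Service cradle: a fixed aluminium plate 150 mm (its x) by 190 mm (its y), 12 mm thick. Origin: centre of its underside, z up. The eccentric's axis stands 60 mm from the centre towards -y; the fence sits towards +y.
- fence: L-shaped dark steel fence fixed on the plate, 22 mm high, axes parallel to the cradle's, set a few mm differently each time. Origin: inner corner, on the plate's top face (12 mm above the counter). Long arm: face y = 0, stops movement to +y, runs x = 14 to -90 mm. Short arm: face x = 0, stops movement to +x, runs y = 0 to -70 mm.
- home (a point): Where the unit's origin lies when it is fully seated in the fence's corner, unit and fence axes parallel: x = -35, y = -50, z = 0 mm from the fence's origin.
- eccentric: The eccentric, turning about its upright z: knob on top, below it a rubber-tyred disc 44 mm in diameter, 2 to 21 mm above the plate, its centre 7 mm off the axis towards its own -y (the lobe). Origin: on the axis, at the plate's top. Axes parallel to the cradle's = fully back (lobe away from fence); starts there or up to 0.3 rad clockwise. Turned clockwise by a it reaches 22 - 7 cos(a) mm towards the fence.
- wing_grip (a point): Grip point of the knob, on the turning axis, 100 mm above the counter. The knob is an upright black bar 14 mm thick, 40 mm long, 30 mm high (80 to 110 mm above the counter) on a slim stem; its length lies along the eccentric's x axis. Clockwise from above tightens; it turns 3.0 rad in all and stays where it is left.
- lobe (a point): The lobe's outermost point, on the disc's rim, 29 mm from the axis, 12 mm above the plate. Disc meets the seated unit at a = 1.1 to 1.8 rad; stiff, hundredths of a rad decide. It should bear with about 12 N (5 to 22 is good, above 30 cracks the housing). Friction while turning: 0.15 N m. Held still in contact, the knob pushes back about 0.015 N m per newton; let go, it eases to about 12 N at most.
- mug: Bystander: white ceramic mug, 80 mm wide, 90 mm high; origin under its centre.
- cups: Bystander: stack of upturned paper cups, 88 mm wide at the rim, 115 mm high; origin under its centre.
- tin: Bystander: plain aluminium tin, 68 mm wide, 75 mm high; origin under its centre. It and the brew unit swap places between starts.
- tamper: Bystander: steel coffee tamper standing on its foot, 54 mm wide, 80 mm high; origin under its centre.
- jug: Bystander: steel milk jug with handle, 84 mm wide, 85 mm high; origin under its centre.
- spoon: Bystander: steel spoon, 140 mm long, lying flat; origin under its middle.
- bowl: Bystander: white bowl, 120 mm wide, 50 mm high; origin under its centre.
Things that resemble listed ones, but are neither listed nor needed, are in the scene too. Leave any red look-alike of the brew_unit alone.

How it is judged (in metres and radians):
On the way:
1. the brew unit stands flat on the cradle plate between the fence and the eccentric (x of brew_unit in the frame of fence between -0.075 and -0.03 m and y of brew_unit in the frame of fence between -0.068 and -0.046 m and z of brew_unit in the frame of fence between -0.003 and 0.003 m and angle between brew_unit's own z axis and vertical below 0.04 rad), for 0.2 s.
At the end, for the whole second after the job is handed in: The brew unit stands flat on the plate, square (within 0.04 rad) in the fence's corner, within about 3 mm of the short arm and 2.5 mm of the long arm, at rest, and the eccentric's lobe bears on it with 5 to 22 N, the knob let go (x of brew_unit in the frame of fence between -0.038 and -0.032 m and y of brew_unit in the frame of fence between -0.0525 and -0.047 m and z of brew_unit in the frame of fence between -0.003 and 0.003 m and angle between brew_unit's own z axis and vertical below 0.04 rad and angle between the x axis of brew_unit and the x axis of fence, either way round below 0.04 rad and contact force between eccentric and brew_unit between 5 and 22 N and linear speed of brew_unit below 0.01 m/s); the robot touches nothing.
It fails at once if the eccentric presses on the brew unit with more than 30 N (contact force between eccentric and brew_unit above 30 N).
It fails at once if the brew unit is dropped or thrown (linear speed of brew_unit above 0.5 m/s and contact force between the fingers and brew_unit below 0.1 N).
It fails at once if something else on the counter is pushed away (more than 30 mm) (distance of any of mug, cups, tin, tamper, jug, spoon, bowl from where it was at the start of the episode above 0.03 m).
It also fails if it takes over 72 s, if anything falls off the work surface, if the arm or the gripper's body presses on something with over 40 N, if the wrist force passes 120 N, or if a joint passes its speed limit or range.

## Working session

There is one attempt and no reset: what is moved stays moved. The work goes in short steps, Python scripts to look and compute and a tool call to move; the robot and the scene stay as the last step left them, time stands still between calls to the robot, and variables do not carry over. Pictures are saved under pics/ and viewed, and the job is handed in when it is done.

Besides the shell and the picture viewer there is one more tool, called after ">>>" as a command line: name --argument value ..., lists and objects as JSON in quotes. drive_tool: Moves the arm, as the interface text tells. Its arguments: {"type":"object","properties":{"commands":{"type":"array"},"grip":{"type":"number"}},"required":["commands"]}

```bash
ls; mkdir -p pics; python3 - <<'E'
from cell import env
import cv2
print(env.state())
for n in ("scene","top","wrist"):
    im=env.read_camera(n); cv2.imwrite(f"pics/{n}0.png",im[:,:,::-1]); c=env.calibration(n); print(n,c)
print(env.state()["t"])
E
```

```text
pics
{'t': 0.0, 'joints': array([-1.35763668e+00,  4.91581382e-01,  1.55944833e+00, -3.54228090e-05,
        1.09172084e+00, -1.05590666e-01]), 'qvel': array([ 0.00031493,  0.00056689,  0.00010666, -0.00092868,  0.00208953,
       -0.00039787]), 'tau': array([-1.64781231e-04, -6.12650299e+01, -2.58185399e+01,  6.93572662e-02,
        4.82584024e-02, -9.73286024e-05]), 'eef_pos': array([ 195.81819096, -593.22411626,  177.04860733]), 'tcp_rot': array([-3.14043788e+00, -9.07961181e-05,  3.18766608e-01]), 'ft_force': array([ 0.28355386,  0.32473141, -0.09813272]), 'moment': array([-0.01159881,  0.01147313,  0.03876604]), 'opening': 1.0038435633720568}
scene {'intrinsics': array([[417.62033736,   0.        , 283.16422051],
       [  0.        , 417.62033736, 208.3259051 ],
       [  0.        ,   0.        ,   1.        ]]), 'rvec': array([ 2.07078884,  1.28122793, -0.50984862]), 'tvec': array([-237.7245006 , -308.05537055, 1549.375152  ])}
top {'intrinsics': array([[502.99919702,   0.        , 276.84160725],
       [  0.        , 502.99919702, 213.69823243],
       [  0.        ,   0.        ,   1.        ]]), 'rvec': array([ 2.15257173, -2.13867552,  0.1753133 ]), 'tvec': array([ -28.90415193,  577.93046003, 1425.85467418])}
wrist {'intrinsics': array([[325.1922621 ,   0.        , 277.12975626],
       [  0.        , 325.1922621 , 210.30026346],
       [  0.        ,   0.        ,   1.        ]]), 'rvec': array([-2.36123226,  1.70648733,  0.2343412 ]), 'tvec': array([-624.49887964,  -31.76369357,  391.81672889])}
0.15
```

View pics/scene0.png

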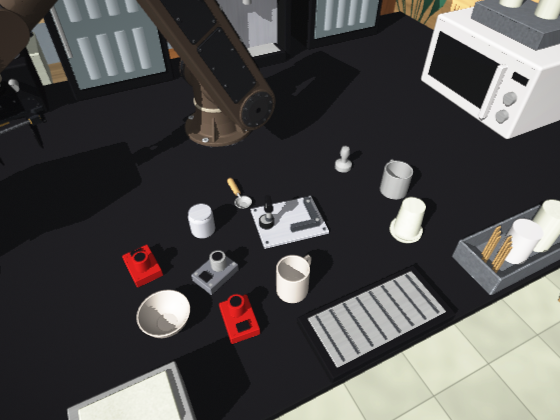

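View pics/top0.png

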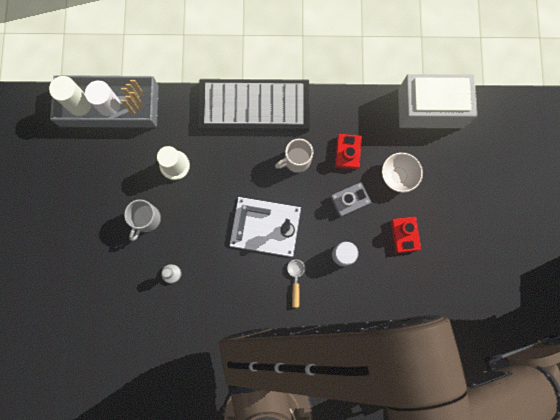

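View pics/wrist0.png

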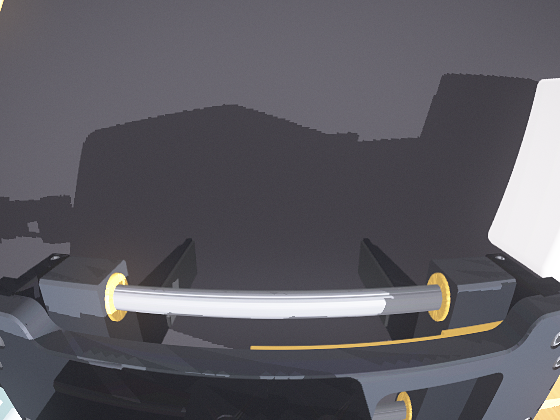

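The top view shows the grey unit near (351,199), the cradle near (266,226) with its fence on the left and the eccentric near (288,228). There are red look-alikes at (348,150) and (406,234). Next I measure positions.

```bash
cat > h.py <<'E'
from cell import env
import numpy as np, cv2
from scipy.spatial.transform import Rotation as Ro
def cam(n):
    c=env.calibration(n); R,_=cv2.Rodrigues(np.array(c["rvec"])); return c["intrinsics"],R,np.array(c["tvec"])
def ray(n,p,C=None):
    K,R,t=C or cam(n); p=np.atleast_2d(p).astype(float)
    x=(p[:,0]-K[0,2])/K[0,0]; y=(p[:,1]-K[1,2])/K[1,1]
    if n=="wrist":
        th=np.hypot(x,y); s=np.where(th>1e-9,np.sin(th)/np.maximum(th,1e-9),1); d=np.c_[x*s,y*s,np.cos(th)]
    else: d=np.c_[x,y,np.ones(len(x))]
    return -R.T@t, d@R
def onz(n,p,z,C=None):
    o,d=ray(n,p,C); return o+d*((z-o[2])/d[:,2])[:,None]
def proj(n,P,C=None):
    K,R,t=C or cam(n); q=np.atleast_2d(P)@R.T+t
    if n=="wrist":
        r=np.hypot(q[:,0],q[:,1]); th=np.arctan2(r,q[:,2]); s=th/np.maximum(r,1e-9); x,y=q[:,0]*s,q[:,1]*s
    else: x,y=q[:,0]/q[:,2],q[:,1]/q[:,2]
    return np.c_[K[0,0]*x+K[0,2],K[1,1]*y+K[1,2]]
def tri(n1,p1,n2,p2):
    o1,d1=ray(n1,p1);o2,d2=ray(n2,p2);d1=d1[0]/np.linalg.norm(d1);d2=d2[0]/np.linalg.norm(d2)
    A=np.c_[d1,-d2];s=np.linalg.lstsq(A,o2-o1,rcond=None)[0];a=o1+s[0]*d1;b=o2+s[1]*d2
    return (a+b)/2,np.linalg.norm(a-b)
E
python3 - <<'E'
from h import *
np.set_printoptions(precision=1,suppress=True)
Z=dict(brew_unit=0,chamber=50,cradle=0,fence=12,home=12,eccentric=12,wing_grip=100,tin=0,mug=0,spoon=0,bowl=0)
for q in Z:
    r={}
    for n in ("top","scene"):
        d=env.place_of(q,n)
        for k in d[:3]: print(q,n,round(k["conf"],2),np.array(k["pixel"]),onz(n,k["pixel"],Z[q])[0])
        if d: r[n]=d[0]["pixel"]
    if len(r)==2: print("   tri",*tri("top",r["top"],"scene",r["scene"]))
im=env.read_camera("top")
cv2.imwrite("pics/topz.png",cv2.resize(im[170:290,210:410,::-1],None,fx=4,fy=4,interpolation=cv2.INTER_CUBIC))
im=env.read_camera("scene")
cv2.imwrite("pics/scenez.png",cv2.resize(im[170:300,180:340,::-1],None,fx=4.5,fy=4.5,interpolation=cv2.INTER_CUBIC))
print(env.state()["t"])
E
```

```text
brew_unit top 0.97 [405.1 234. ] [ 526.1 -411.     0. ]
brew_unit top 0.96 [345.5 153.3] [ 774.5 -235.6    0. ]
brew_unit top 0.66 [347.6 202. ] [ 622.4 -239.6    0. ]
brew_unit scene 0.89 [143.6 267.6] [ 519.7 -406.1    0. ]
brew_unit scene 0.77 [240.8 317.7] [ 768.9 -233.7    0. ]
brew_unit scene 0.58 [216.3 276.6] [ 631.5 -244.9   -0. ]
   tri [ 525.6 -407.3    7.9] 3.1294549896947914
chamber top 0.71 [346.8 196.3] [ 630.4 -230.    50. ]
chamber top 0.67 [408.4 227.6] [ 539.1 -407.9   50. ]
chamber top 0.58 [351.  151.3] [ 766.7 -244.6   50. ]
chamber scene 0.94 [235.3 304.4] [ 759.1 -239.8   50. ]
chamber scene 0.83 [142.2 262.2] [ 543.  -403.6   50. ]
chamber scene 0.56 [218.6 257. ] [ 612.7 -226.    50. ]
   tri [ 665.  -234.   -95.3] 38.112765775490985
cradle top 0.79 [268.1 228.2] [540.8   0.4   0. ]
cradle scene 0.85 [286.  220.2] [535.2   6.5   0. ]
cradle scene 0.22 [405.9 232. ] [727.4 292.5   0. ]
cradle scene 0.21 [312.5 222.4] [577.   71.6   0. ]
   tri [540.6   1.8   7.4] 3.204007262992758
fence top 0.55 [246.8 210.6] [591.9  64.4  12. ]
fence scene 0.64 [310.4 223.2]
[... 711 characters left out ...]
 0. ]
tin scene 0.65 [202.2 229.3] [ 460.5 -224.2    0. ]
   tri [ 461.8 -226.6    2.5] 4.3003715891231815
mug top 0.63 [296.4 160.3] [751.1 -84.6   0. ]
mug scene 0.84 [292.7 290. ] [755.4 -86.5   0. ]
mug scene 0.19 [392.6 186. ] [554.  376.5   0. ]
   tri [752.5 -84.8  -5.2] 0.04951586915264962
spoon top 0.84 [295.7 281.7] [382.3 -82.4   0. ]
spoon top 0.75 [268.  227.1] [544.1   0.7   0. ]
spoon scene 0.87 [239.  193.4] [370.  -73.3   0. ]
   tri [382.7 -79.8  13.6] 4.122805206530331
bowl top 0.58 [399.8 175. ] [ 707.5 -400.8    0. ]
bowl scene 0.72 [165.5 322.8] [ 702.  -398.3    0. ]
bowl scene 0.24 [289.3 290. ] [751.6 -94.2   0. ]
   tri [ 706.  -398.6    6.7] 0.9043615144739935
1.35
```

```bash
sleep 1
```

```text
(no output)
```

View pics/topz.png

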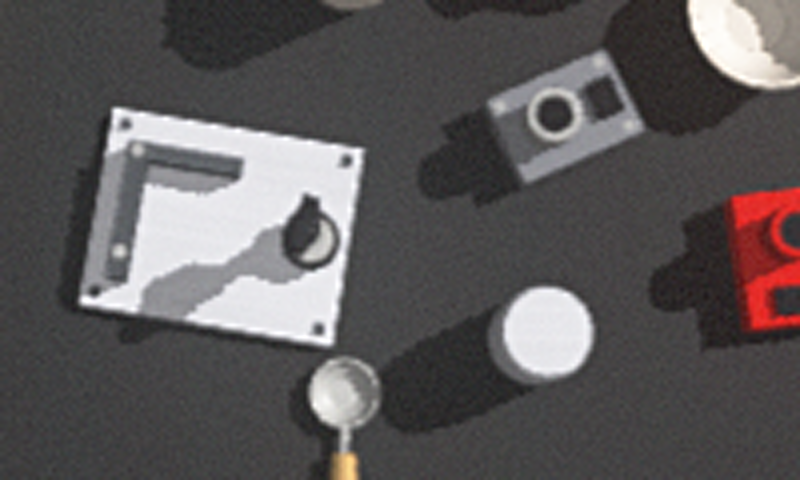

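View pics/scenez.png

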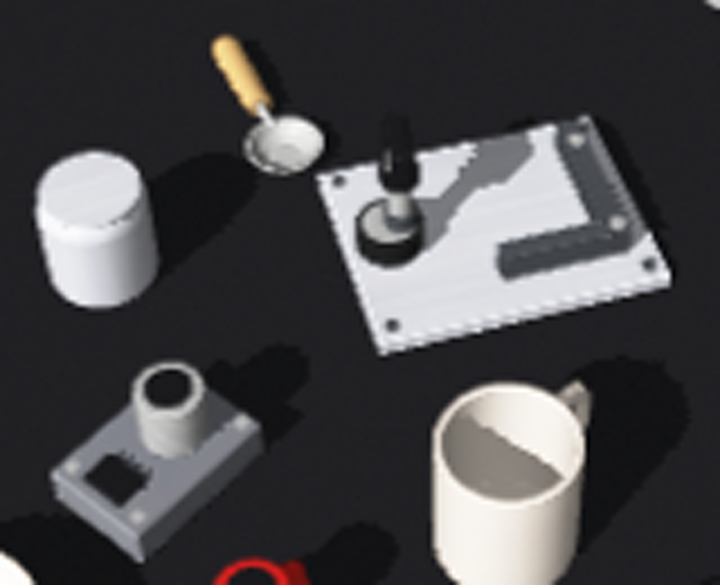

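The top zoom shows the unit with its cap to the right, so its +y points image-left, about world +y. The fence corner is at the cradle's upper left and the eccentric at its right end. Now I fit poses from the corners.

```bash
python3 - <<'E'
from h import *
from scipy.optimize import least_squares
np.set_printoptions(precision=2,suppress=True)
T=lambda a:np.array(a)/4+[210,170]
S=lambda a:np.array(a)/4.5+[180,170]
T0=lambda a:T(a)-.375; S0=lambda a:S(a)-.39
def fit(loc,obs,x0):
    def f(v):
        c,s=np.cos(v[2]),np.sin(v[2]); r=[]
        for n,ids,px in obs:
            L=loc[ids]; W=np.c_[c*L[:,0]-s*L[:,1]+v[0], s*L[:,0]+c*L[:,1]+v[1],L[:,2]]
            r.append((proj(n,W)-px).ravel())
        return np.concatenate(r)
    R=least_squares(f,x0,x_scale=[10,10,.1]); return R.x,R.fun
a,b=75,95
cl=np.array([[a,b,12],[a,-b,12],[-a,-b,12],[-a,b,12]])
tc=T0([[115,107],[365,148],[333,347],[78,305]])
sc=S0([[672,275],[382,348],[318,178],[588,118]])
for o in ([("top",[0,1,2,3],tc)],[("scene",[0,1,2,3],sc)],[("top",[0,1,2,3],tc),("scene",[0,1,2,3],sc)]): print("cradle",*fit(cl,o,[540,0,-.2]))
ul=np.array([[35,50,28],[35,-50,28],[-35,-50,28],[-35,50,28]])
tu=T0([[488,103],[603,52],[645,128],[523,185]])
su=S0([[140,537],[52,478],[260,430]])
for o in ([("top",[0,1,2,3],tu)],[("scene",[1,2,3],S0([[140,537],[52,475],[130,400]])[:2].tolist()+S0([[262,432]]).tolist())] if 0 else [("top",[0,1,2,3],tu)],): print("unit",*fit(ul,o,[620,-240,.2]))
E
```

```text
cradle [545.49   8.66  -0.16] [-0.08  0.13 -0.12  0.2  -0.07 -0.12  0.27 -0.2 ]
cradle [546.8    9.12  -0.15] [ 0.22  0.17 -0.11  0.07 -0.16 -0.02  0.05 -0.31]
cradle [546.06   8.97  -0.15] [-0.3   0.05 -0.3  -0.13 -0.05 -0.43  0.25 -0.24 -0.03  0.17 -0.46 -0.21
 -0.23 -0.31  0.06 -0.36]
unit [ 627.08 -245.18    0.44] [-1.01 -0.21  0.36 -1.1   0.21  0.86  0.45  0.43]
unit [ 627.08 -245.18    0.44] [-1.01 -0.21  0.36 -1.1   0.21  0.86  0.45  0.43]
```

>>> drive_tool --commands '[{"dx":28,"dy":24,"yaw":6.4},{"dx":28,"dy":24,"yaw":6.4},{"dx":28,"dy":24,"yaw":6.4},{"dx":28,"dy":24,"yaw":6.4},{"dx":28,"dy":24,"yaw":6.4}]' --grip 1

```text
invalid input
```

>>> drive_tool --commands '[{"dx":28,"dy":24,"yaw":6.4},{"dx":28,"dy":24,"yaw":6.4},{"dx":28,"dy":24,"yaw":6.4},{"dx":28,"dy":24,"yaw":6.4},{"dx":28,"dy":24,"yaw":6.4}]'

```text
invalid input
```

>>> drive_tool --commands '[{"dx":28,"dy":24,"yaw":6.4},{"dx":28,"dy":24,"yaw":6.4},{"dx":28,"dy":24,"yaw":6.4},{"dx":28,"dy":24,"yaw":6.4},{"dx":0,"dy":0,"yaw":6}]'

```text
invalid input
```

>>> drive_tool --commands '[{"dx":0},{"dx":0}]'

```text
invalid input
```

```bash
python3 - <<'E'
from h import *
np.set_printoptions(precision=2,suppress=True)
s=env.state(); print(s["t"],s["eef_pos"],s["tcp_rot"],s["joints"],s["ft_force"])
C=cam("wrist"); print(C[2]@-C[1], C[1])
im=env.read_camera("wrist"); cv2.imwrite("pics/w1.png",im[:,:,::-1]); np.savez("w1.npz",im=im,K=C[0],R=C[1],t=C[2])
for q,z in (("chamber",50),("brew_unit",0)):
    for k in env.place_of(q,"wrist"): print(q,k["conf"],np.array(k["pixel"]),onz("wrist",k["pixel"],z,C))
E
```

```text
1.35 [ 195.92 -593.49  177.63] [3.14 0.   0.32] [-1.36  0.49  1.56 -0.    1.09 -0.11] [0.11 0.76 0.33]
[ 266.64 -570.16  385.67] [[ 0.31 -0.95 -0.  ]
 [-0.91 -0.3   0.27]
 [-0.25 -0.08 -0.96]]
```

View pics/w1.png

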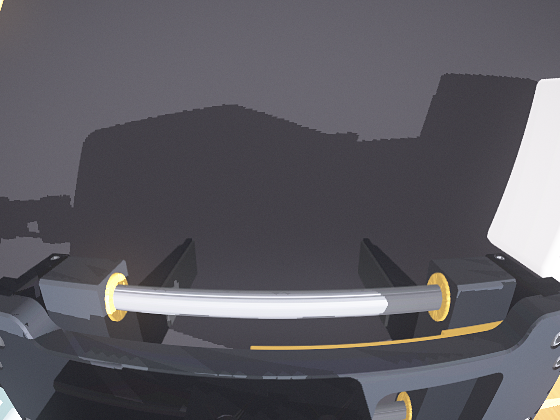

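The arm didn't move. I think every row needs all four keys, so I'll retry with them.

>>> drive_tool --commands '[{"dx":28,"dy":24,"dz":0,"yaw":6.4},{"dx":28,"dy":24,"dz":0,"yaw":6.4},{"dx":28,"dy":24,"dz":0,"yaw":6.4},{"dx":28,"dy":24,"dz":0,"yaw":6.4},{"dx":28,"dy":24,"dz":0,"yaw":6.4}]' --grip 1

```text
t: 1.92
eef_pos: [336.9, -472.3, 177.8]
tcp_rot: [3.141, 0.0, 0.882]
ft_force: [0.0, 0.4, 0.5]
opening: 1.0
```

>>> drive_tool --commands '[{"dx":28,"dy":24,"dz":0,"yaw":6.4},{"dx":28,"dy":24,"dz":0,"yaw":6.4},{"dx":28,"dy":24,"dz":0,"yaw":6.4},{"dx":28,"dy":24,"dz":0,"yaw":6.4},{"dx":28,"dy":24,"dz":0,"yaw":6.4}]'

```text
t: 2.33
eef_pos: [477.1, -352.1, 177.8]
tcp_rot: [3.141, 0.0, 1.441]
ft_force: [1.0, 0.0, 0.7]
opening: 1.002
```

>>> drive_tool --commands '[{"dx":28,"dy":24,"dz":0,"yaw":6.4},{"dx":28,"dy":24,"dz":0,"yaw":6.4},{"dx":28,"dy":24,"dz":0,"yaw":6.4},{"dx":28,"dy":24,"dz":0,"yaw":6.4},{"dx":0,"dy":0,"dz":0,"yaw":6}]'

```text
t: 2.75
eef_pos: [591.7, -253.4, 177.4]
tcp_rot: [3.14, -0.0, 1.997]
ft_force: [-0.9, -0.8, 0.4]
opening: 1.001
```

>>> drive_tool --commands '[{"dx":0,"dy":0,"dz":0,"yaw":0},{"dx":0,"dy":0,"dz":0,"yaw":0}]'

```text
t: 2.92
eef_pos: [587.8, -257.4, 177.5]
tcp_rot: [-3.141, -0.0, 1.985]
ft_force: [0.1, -0.2, -0.5]
opening: 1.001
```

```bash
python3 - <<'E'
from h import *
np.set_printoptions(precision=2,suppress=True)
s=env.state(); print(s["t"],s["eef_pos"],s["tcp_rot"],s["joints"],s["ft_force"])
C=cam("wrist"); print(C[2]@-C[1])
im=env.read_camera("wrist"); cv2.imwrite("pics/w2.png",im[:,:,::-1]); np.savez("w2.npz",im=im,K=C[0],R=C[1],t=C[2])
for q,z in (("chamber",50),("brew_unit",0)):
    for k in env.place_of(q,"wrist"): print(q,k["conf"],np.array(k["pixel"]),onz("wrist",k["pixel"],z,C))
E
```

```text
2.9167 [ 587.78 -257.41  177.47] [-3.14 -0.    1.98] [-0.52  0.52  1.52 -0.    1.11 -0.93] [ 0.09 -0.24 -0.47]
[ 556.51 -188.62  385.49]
chamber 0.96 [318.1 181.2] [[ 620.63 -227.42   50.  ]]
chamber 0.77 [419.7 237.4] [[ 760.88 -236.67   50.  ]]
chamber 0.73 [189.7 286.2] [[ 535.94 -402.6    50.  ]]
chamber 0.67 [449.6 117.3] [[727.36 -97.1   50.  ]]
brew_unit 0.85 [186.3 270.3] [[ 521.06 -412.93    0.  ]]
brew_unit 0.83 [411.3 230.8] [[ 774.48 -240.64    0.  ]]
brew_unit 0.67 [309.4 188.8] [[ 624.47 -246.05    0.  ]]
```

View pics/w2.png

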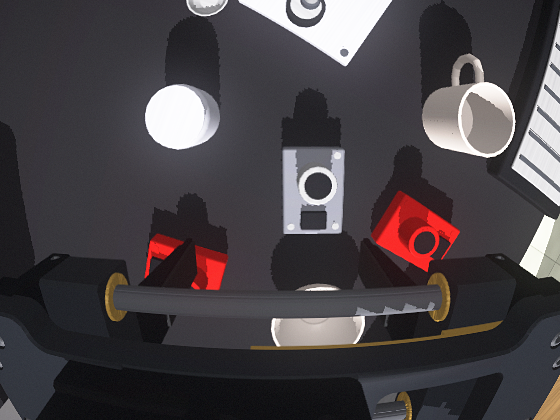

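The wrist view shows the grey unit at (314,190), cap end down, edges parallel to the image. The red ones at (186,262) and (415,233) are clear of it. I refine the pose from the top face corners and chamber ring.

```bash
python3 - <<'E'
from h import *
im=np.load("w2.npz")["im"]
cv2.imwrite("pics/w2z.png",cv2.resize(im[130:250,250:380,::-1],None,fx=5,fy=5,interpolation=cv2.INTER_CUBIC))
E
```

```text
(no output)
```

View pics/w2z.png

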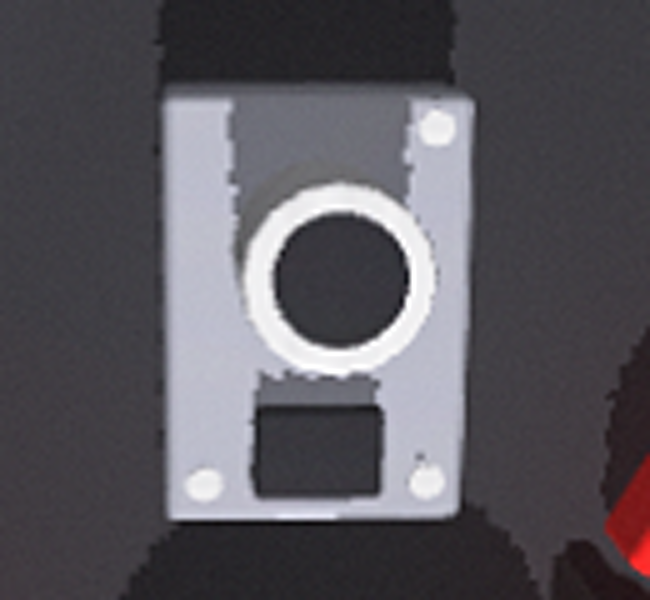

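```bash
python3 - <<'E'
from h import *
from scipy.optimize import least_squares
np.set_printoptions(precision=2,suppress=True)
d=np.load("w2.npz"); C=(d["K"],d["R"],d["t"])
Z=lambda a:np.array(a)/5+[250,130]-.4
px=Z([[163,97],[475,97],[460,517],[167,520],[340,279]])
L=np.array([[-35,50,28],[35,50,28],[35,-50,28],[-35,-50,28],[0,15,66.]])
def f(v):
    c,s=np.cos(v[2]),np.sin(v[2]); W=np.c_[c*L[:,0]-s*L[:,1]+v[0], s*L[:,0]+c*L[:,1]+v[1],L[:,2]]
    return (proj("wrist",W,C)-px).ravel()
R=least_squares(f,[627,-245,.42],x_scale=[10,10,.1]); v=R.x; print(v,R.fun)
print("chamber",v[:2]+15*np.array([-np.sin(v[2]),np.cos(v[2])]), "ring",onz("wrist",px[4:],66,C)); print(onz("wrist",px[:4],28,C))
E
```

```text
[ 625.33 -243.67    0.43] [-0.22 -0.87  0.28 -0.72  0.25  0.49 -0.3   0.86  0.03  0.38]
chamber [ 619.14 -230.01] ring [[ 618.95 -229.67   66.  ]]
[[ 573.41 -213.38   28.  ]
 [ 636.61 -184.53   28.  ]
 [ 677.3  -274.32   28.  ]
 [ 614.   -302.55   28.  ]]
```

>>> drive_tool --commands '[{"dx":15.6,"dy":13.7,"dz":0,"yaw":0.9},{"dx":15.6,"dy":13.7,"dz":-20,"yaw":0},{"dx":0,"dy":0,"dz":-30,"yaw":0},{"dx":0,"dy":0,"dz":-30,"yaw":0},{"dx":0,"dy":0,"dz":0,"yaw":0}]'

```text
t: 3.48
eef_pos: [616.3, -229.6, 92.5]
tcp_rot: [-3.137, -0.006, 2.0]
ft_force: [-1.0, 0.7, -0.1]
opening: 0.998
```

>>> drive_tool --commands '[{"dx":0,"dy":0,"dz":-25,"yaw":0},{"dx":0,"dy":0,"dz":-20,"yaw":0},{"dx":0,"dy":0,"dz":-12,"yaw":0},{"dx":0,"dy":0,"dz":-6,"yaw":0},{"dx":0,"dy":0,"dz":0,"yaw":0}]'

```text
t: 3.9
eef_pos: [618.8, -230.6, 34.6]
tcp_rot: [-3.141, -0.001, 2.002]
ft_force: [-0.5, -0.2, 0.4]
opening: 1.002
```

```bash
python3 - <<'E'
from h import *
np.set_printoptions(precision=3,suppress=True)
s=env.state(); print(s["t"],s["eef_pos"],s["tcp_rot"],s["ft_force"])
im=env.read_camera("wrist"); cv2.imwrite("pics/w3.png",im[:,:,::-1])
E
```

```text
3.9 [ 618.835 -230.593   34.568] [-3.141 -0.001  2.002] [-0.475 -0.165  0.37 ]
```

View pics/w3.png

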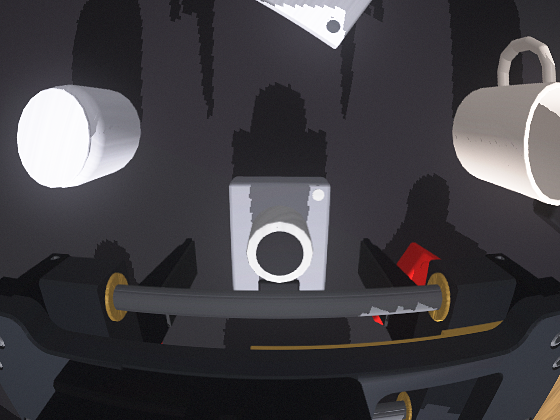

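The chamber ring at (280,253) sits centred between the fingers (about 185 and 370). Closing now.

>>> drive_tool --commands '[{"dx":0,"dy":0,"dz":0,"yaw":0},{"dx":0,"dy":0,"dz":0,"yaw":0},{"dx":0,"dy":0,"dz":0,"yaw":0},{"dx":0,"dy":0,"dz":0,"yaw":0},{"dx":0,"dy":0,"dz":0,"yaw":0}]' --grip 0.3

```text
t: 4.37
eef_pos: [619.2, -230.2, 35.1]
tcp_rot: [3.141, 0.0, 2.003]
ft_force: [0.2, -1.0, -0.2]
opening: 0.705
```

>>> drive_tool --commands '[{"dx":0,"dy":0,"dz":0,"yaw":0},{"dx":0,"dy":0,"dz":0,"yaw":0},{"dx":0,"dy":0,"dz":0,"yaw":0},{"dx":0,"dy":0,"dz":0,"yaw":0}]' --grip 0.2

```text
t: 4.7
eef_pos: [619.1, -230.1, 34.6]
tcp_rot: [3.142, -0.0, 2.003]
ft_force: [-0.4, 0.5, -0.4]
opening: 0.429
```

>>> drive_tool --commands '[{"dx":0,"dy":0,"dz":0,"yaw":0},{"dx":0,"dy":0,"dz":0,"yaw":0},{"dx":0,"dy":0,"dz":0,"yaw":0}]' --grip 0

```text
t: 4.95
eef_pos: [619.1, -230.1, 34.7]
tcp_rot: [3.141, 0.0, 2.003]
ft_force: [-0.1, -0.1, 0.1]
opening: 0.216
```

>>> drive_tool --commands '[{"dx":0,"dy":0,"dz":5,"yaw":0},{"dx":0,"dy":0,"dz":10,"yaw":0},{"dx":0,"dy":0,"dz":15,"yaw":0},{"dx":0,"dy":0,"dz":20,"yaw":0},{"dx":0,"dy":0,"dz":20,"yaw":0}]'

```text
t: 5.37
eef_pos: [619.1, -230.1, 106.2]
tcp_rot: [3.142, 0.0, 2.003]
ft_force: [1.3, 0.3, 0.4]
opening: 0.002
```

>>> drive_tool --commands '[{"dx":0,"dy":0,"dz":20,"yaw":0},{"dx":0,"dy":0,"dz":20,"yaw":0},{"dx":0,"dy":0,"dz":10,"yaw":0},{"dx":0,"dy":0,"dz":0,"yaw":0},{"dx":0,"dy":0,"dz":0,"yaw":0}]'

```text
t: 5.78
eef_pos: [619.0, -230.1, 154.8]
tcp_rot: [3.141, 0.0, 2.003]
ft_force: [-0.1, 0.1, -0.4]
opening: 0.003
```

```bash
python3 - <<'E'
from h import *
np.set_printoptions(precision=3,suppress=True)
s=env.state(); print(s["t"],s["eef_pos"],s["tcp_rot"],s["ft_force"],s["opening"])
C=cam("wrist"); im=env.read_camera("wrist"); cv2.imwrite("pics/w4.png",im[:,:,::-1]); np.savez("w4.npz",im=im,K=C[0],R=C[1],t=C[2])
im=env.read_camera("top"); cv2.imwrite("pics/top4.png",cv2.resize(im[170:290,210:410,::-1],None,fx=4,fy=4,interpolation=cv2.INTER_CUBIC))
E
```

```text
5.7833 [ 619.026 -230.096  154.829] [3.141 0.    2.003] [-0.133  0.106 -0.434] 0.0028396587449394314
```

View pics/w4.png

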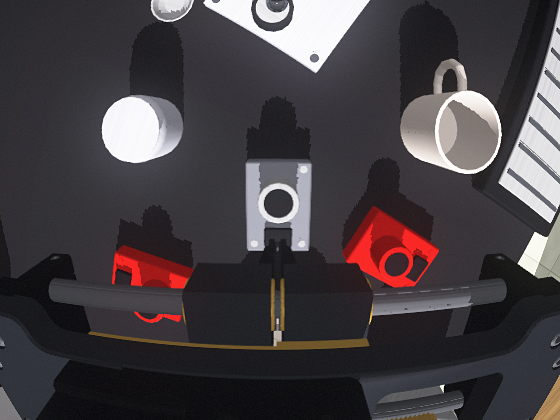

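The gripper shut fully at (278,270), behind the ring at (278,204), so the grasp missed. The unit still stands there. Checking the geometry.

```bash
python3 - <<'E'
from h import *
np.set_printoptions(precision=2,suppress=True)
d=np.load("w4.npz"); C=(d["K"],d["R"],d["t"])
print("tcp proj",proj("wrist",[[619.,-230.1,154.8],[619,-230.1,174],[619,-230.1,35]],C))
print("cam",-C[1].T@C[2],"axis",C[1][2])
print("ring@66",onz("wrist",[[278,204]],66,C))
print("corners@28",onz("wrist",[[247,160],[310,160],[309,250],[247,250]],28,C))
for n in("top","scene"): print(n,proj(n,[[619,-230,66]]))
s=env.state(); print(s["eef_pos"])
E

```

```text
tcp proj [[278.45 235.49]
 [278.58 245.99]
 [277.92 195.8 ]]
cam [ 586.34 -161.8   362.83] axis [ 0.11 -0.24 -0.96]
ring@66 [[ 619.31 -230.81   66.  ]]
corners@28 [[ 574.62 -210.33   28.  ]
 [ 633.85 -182.96   28.  ]
 [ 677.17 -273.19   28.  ]
 [ 614.35 -302.15   28.  ]]
top [[347.68 199.13]]
scene [[217.32 255.46]]
[ 618.6  -229.88  153.51]
```

View pics/top4.png

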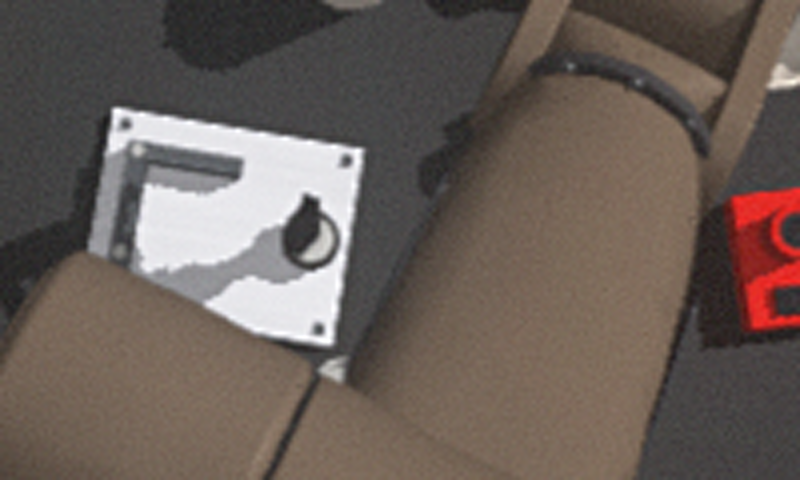

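```bash
python3 - <<'E'
from h import *
np.set_printoptions(precision=2,suppress=True)
a=cv2.imread("pics/w4.png")[150:360,170:390]; cv2.imwrite("pics/w4z.png",cv2.resize(a,None,fx=2.8,fy=2.8))
a=cv2.imread("pics/w3.png")[170:340,150:420]; cv2.imwrite("pics/w3z.png",cv2.resize(a,None,fx=2.9,fy=2.9))
s=env.state(); print(s["t"],s["eef_pos"])
im=env.read_camera("scene"); cv2.imwrite("pics/s4.png",im[:,:,::-1]);cv2.imwrite("pics/s4z.png",cv2.resize(im[150:330,130:330,::-1],None,fx=3,fy=3))
print(proj("scene",[s["eef_pos"],s["eef_pos"]+[0,0,19]]),proj("top",[s["eef_pos"]]))
E
```

```text
5.8833 [ 618.6  -229.88  153.51]
[[213.37 232.48]
 [212.45 227.13]] [[352.42 193.44]]
```

View pics/s4z.png

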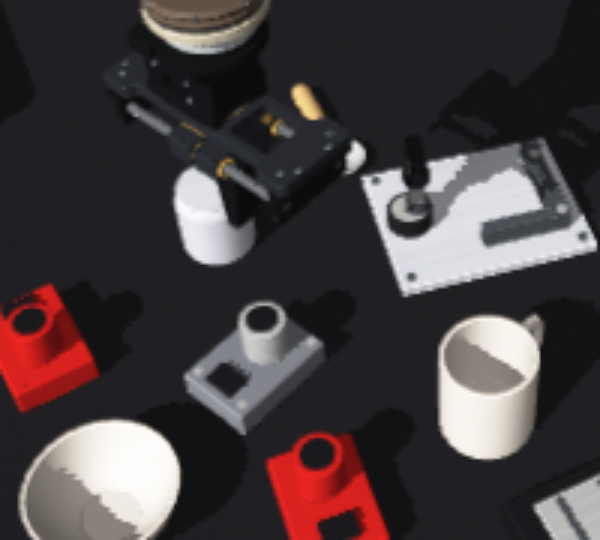

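View pics/w4z.png

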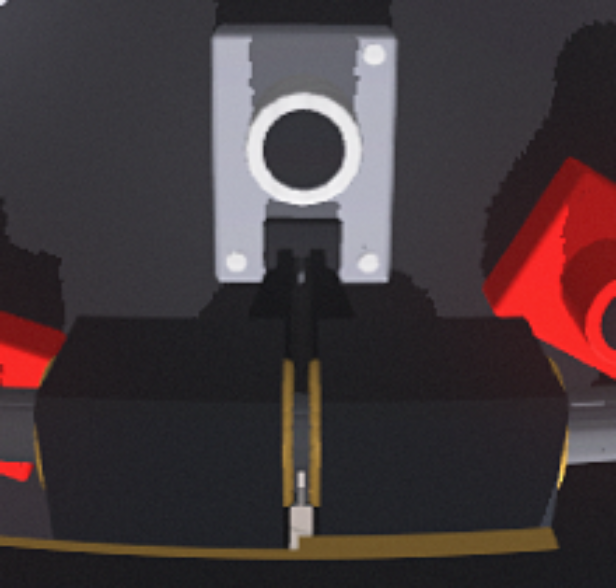

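View pics/w3z.png

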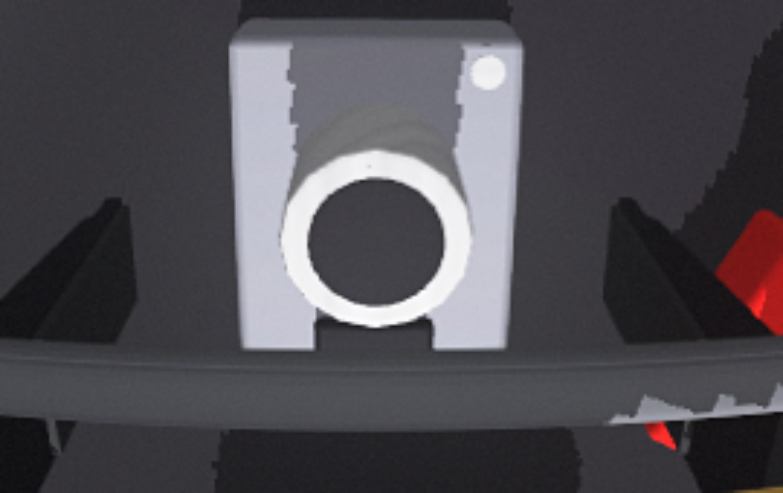

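```bash
python3 - <<'E'
from h import *
np.set_printoptions(precision=1,suppress=True)
d=np.load("w4.npz"); C=(d["K"],d["R"],d["t"])
s=env.state()
# tool frame relative to camera fixed: use w4 pose
Rt=Ro.from_euler("xyz",[3.141,0,2.003]).as_matrix(); p=np.array([619.03,-230.1,154.8])
def P(L): return proj("wrist",p+np.atleast_2d(L)@Rt.T,C)
for h in (0,10,20,30,40,60,78):
    print(h,"x-10,0,10 at y=0",P([[-10,0,-h],[0,0,-h],[10,0,-h]]).ravel()," y=47.5:",P([[-10,47.5,-h],[10,47.5,-h],[-10,59.5,-h],[10,59.5,-h]]).ravel())
E
```

```text
0 x-10,0,10 at y=0 [278.5 249.1 278.5 235.5 278.5 221.5]  y=47.5: [346.2 248.5 348.2 221.3 362.6 248.2 365.  221.2]
10 x-10,0,10 at y=0 [278.5 254.8 278.5 240.8 278.6 226.2]  y=47.5: [349.1 254.1 351.3 225.9 366.2 253.7 368.8 225.8]
20 x-10,0,10 at y=0 [278.6 261.1 278.6 246.5 278.6 231.3]  y=47.5: [352.3 260.2 354.7 231.  370.  259.7 373.  230.7]
30 x-10,0,10 at y=0 [278.7 267.9 278.7 252.8 278.7 237. ]  y=47.5: [355.7 266.8 358.5 236.5 374.1 266.2 377.5 236.2]
40 x-10,0,10 at y=0 [278.7 275.4 278.8 259.7 278.8 243.2]  y=47.5: [359.4 274.  362.5 242.5 378.6 273.3 382.4 242.1]
60 x-10,0,10 at y=0 [278.9 292.7 279.  275.7 279.  257.9]  y=47.5: [367.8 290.6 371.9 256.5 388.7 289.5 393.7 255.8]
78 x-10,0,10 at y=0 [279.1 311.5 279.2 293.5 279.2 274.2]  y=47.5: [376.7 308.4 382.1 272.  399.4 306.8 405.8 270.9]
```

Overlaying the finger geometry on the picture shows the real fingertips about 35 mm higher than the reported TCP. The scene camera agrees, so the fingers closed above the chamber. I open and go lower in guarded steps.

>>> drive_tool --commands '[{"dx":0,"dy":0,"dz":-20,"yaw":0},{"dx":0,"dy":0,"dz":-20,"yaw":0},{"dx":0,"dy":0,"dz":0,"yaw":0},{"dx":0,"dy":0,"dz":0,"yaw":0},{"dx":0,"dy":0,"dz":0,"yaw":0}]' --grip 1

```text
t: 6.35
eef_pos: [619.4, -230.2, 115.1]
tcp_rot: [3.141, 0.0, 2.003]
ft_force: [-0.2, 0.1, 0.3]
opening: 0.298
```

>>> drive_tool --commands '[{"dx":0,"dy":0,"dz":0,"yaw":0},{"dx":0,"dy":0,"dz":0,"yaw":0},{"dx":0,"dy":0,"dz":0,"yaw":0},{"dx":0,"dy":0,"dz":-20,"yaw":0},{"dx":0,"dy":0,"dz":-20,"yaw":0}]'

```text
t: 6.77
eef_pos: [619.9, -230.5, 75.8]
tcp_rot: [3.139, 0.003, 2.003]
ft_force: [0.3, 0.1, -0.1]
opening: 0.653
```

>>> drive_tool --commands '[{"dx":0,"dy":0,"dz":-20,"yaw":0},{"dx":0,"dy":0,"dz":-15,"yaw":0},{"dx":0,"dy":0,"dz":-10,"yaw":0},{"dx":0,"dy":0,"dz":0,"yaw":0},{"dx":0,"dy":0,"dz":0,"yaw":0}]'

```text
t: 7.18
eef_pos: [619.3, -230.2, 29.9]
tcp_rot: [3.141, 0.0, 2.003]
ft_force: [0.5, -0.2, 0.7]
opening: 0.975
```

```bash
python3 - <<'E'
from h import *
np.set_printoptions(precision=2,suppress=True)
s=env.state(); print(s["t"],s["eef_pos"],s["ft_force"],s["opening"],s["joints"])
im=env.read_camera("scene"); cv2.imwrite("pics/s5z.png",cv2.resize(im[170:300,160:320,::-1],None,fx=4.5,fy=4.5,interpolation=cv2.INTER_CUBIC))
e=s["eef_pos"]; print((proj("scene",[e,e+[0,0,35]])-[160,170])*4.5)
E
```

```text
7.1833 [ 619.29 -230.21   29.95] [ 0.48 -0.19  0.66] 0.9747098142987526 [-0.46  0.7   1.6   0.    0.84 -0.89]
[[264.5  423.9 ]
 [257.99 386.23]]
```

View pics/s5z.png

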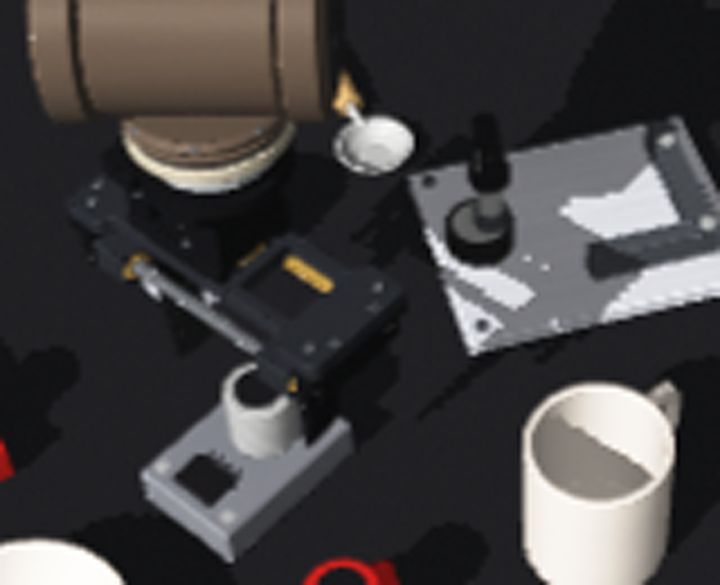

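```bash
python3 - <<'E'
from h import *
np.set_printoptions(precision=1,suppress=True)
e=np.array([619.3,-230.2,0]);u=np.array([np.cos(.432),np.sin(.432),0])
for z in (30,40,50,60,70,80): print(z,((proj("scene",[e+47.5*u+[0,0,z],e+59.5*u+[0,0,z]])-[160,170])*4.5).ravel())
E
```

```text
30 [325.3 467.1 341.  478.3]
40 [323.8 456.6 339.7 467.8]
50 [322.4 446.  338.3 457.2]
60 [320.9 435.2 336.9 446.5]
70 [319.4 424.3 335.5 435.6]
80 [317.8 413.2 334.1 424.5]
```

>>> drive_tool --commands '[{"dx":0,"dy":0,"dz":-8,"yaw":0},{"dx":0,"dy":0,"dz":-6,"yaw":0},{"dx":0,"dy":0,"dz":0,"yaw":0}]'

```text
t: 7.48
eef_pos: [618.7, -229.9, 14.7]
tcp_rot: [-3.141, -0.001, 2.003]
ft_force: [0.7, 0.5, -0.8]
opening: 0.999
```

>>> drive_tool --commands '[{"dx":0,"dy":0,"dz":-5,"yaw":0},{"dx":0,"dy":0,"dz":-4,"yaw":0},{"dx":0,"dy":0,"dz":0,"yaw":0}]'

```text
t: 7.73
eef_pos: [618.8, -230.0, 5.8]
tcp_rot: [-3.141, -0.001, 2.003]
ft_force: [-1.1, 1.3, -0.5]
opening: 1.0
```

```bash
python3 - <<'E'
from h import *
np.set_printoptions(precision=2,suppress=True)
s=env.state(); print(s["t"],s["eef_pos"],s["ft_force"],s["opening"],s["joints"])
im=env.read_camera("scene"); cv2.imwrite("pics/s6z.png",cv2.resize(im[170:300,160:320,::-1],None,fx=4.5,fy=4.5,interpolation=cv2.INTER_CUBIC))
im=env.read_camera("wrist"); cv2.imwrite("pics/w6.png",im[:,:,::-1])
E
```

```text
7.7333 [ 618.75 -229.96    5.76] [-1.06  1.32 -0.53] 1.0001902823988196 [-0.46  0.73  1.61  0.    0.8  -0.89]
```

View pics/s6z.png

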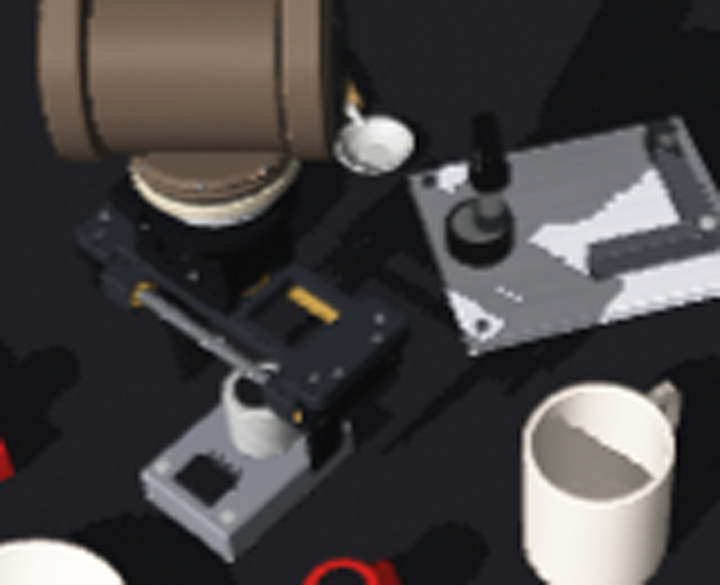

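View pics/w6.png

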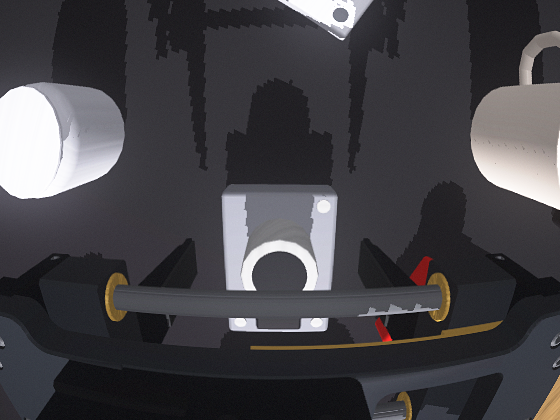

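The front fingertip now reaches about (325,470), which puts it near z = 30, beside the chamber. Closing.

>>> drive_tool --commands '[{"dx":0,"dy":0,"dz":0,"yaw":0},{"dx":0,"dy":0,"dz":0,"yaw":0},{"dx":0,"dy":0,"dz":0,"yaw":0},{"dx":0,"dy":0,"dz":0,"yaw":0},{"dx":0,"dy":0,"dz":0,"yaw":0}]' --grip 0.3

```text
t: 8.25
eef_pos: [619.1, -230.2, 6.8]
tcp_rot: [3.141, 0.0, 2.003]
ft_force: [-0.7, 0.5, -0.2]
opening: 0.707
```

>>> drive_tool --commands '[{"dx":0,"dy":0,"dz":0,"yaw":0},{"dx":0,"dy":0,"dz":0,"yaw":0},{"dx":0,"dy":0,"dz":0,"yaw":0},{"dx":0,"dy":0,"dz":0,"yaw":0},{"dx":0,"dy":0,"dz":0,"yaw":0}]' --grip 0.3

```text
t: 8.67
eef_pos: [619.2, -230.1, 6.7]
tcp_rot: [3.141, 0.0, 2.003]
ft_force: [0.9, 0.8, 0.5]
opening: 0.415
```

>>> drive_tool --commands '[{"dx":0,"dy":0,"dz":0,"yaw":0},{"dx":0,"dy":0,"dz":0,"yaw":0}]' --grip 0.3

```text
t: 8.83
eef_pos: [619.2, -230.1, 6.7]
tcp_rot: [3.141, 0.0, 2.003]
ft_force: [0.6, 0.4, -0.2]
opening: 0.419
```

Gripped: the opening holds at 0.418, about 40 mm. Lifting.

>>> drive_tool --commands '[{"dx":0,"dy":0,"dz":4,"yaw":0},{"dx":0,"dy":0,"dz":8,"yaw":0},{"dx":0,"dy":0,"dz":12,"yaw":0},{"dx":0,"dy":0,"dz":15,"yaw":0},{"dx":0,"dy":0,"dz":15,"yaw":0}]'

```text
t: 9.25
eef_pos: [618.9, -230.1, 62.0]
tcp_rot: [-3.141, -0.0, 2.003]
ft_force: [0.5, 0.3, -3.8]
opening: 0.418
```

>>> drive_tool --commands '[{"dx":0,"dy":0,"dz":15,"yaw":0},{"dx":0,"dy":0,"dz":12,"yaw":0},{"dx":0,"dy":0,"dz":8,"yaw":0},{"dx":0,"dy":0,"dz":0,"yaw":0}]'

```text
t: 9.58
eef_pos: [619.8, -230.4, 97.9]
tcp_rot: [3.14, 0.002, 2.003]
ft_force: [0.2, 0.1, -4.6]
opening: 0.418
```

```bash
python3 - <<'E'
from h import *
np.set_printoptions(precision=2,suppress=True)
s=env.state(); print(s["t"],s["eef_pos"],s["ft_force"],s["opening"],s["moment"])
C=cam("wrist"); im=env.read_camera("wrist"); cv2.imwrite("pics/w7.png",im[:,:,::-1]); np.savez("w7.npz",im=im,K=C[0],R=C[1],t=C[2])
im=env.read_camera("top"); cv2.imwrite("pics/t7z.png",cv2.resize(im[190:270,220:310,::-1],None,fx=7,fy=7,interpolation=cv2.INTER_CUBIC))
E
```

```text
9.5833 [ 619.82 -230.44   97.92] [ 0.21  0.12 -4.59] 0.4182553266432032 [ 0.08 -0.11  0.01]
```

View pics/w7.png

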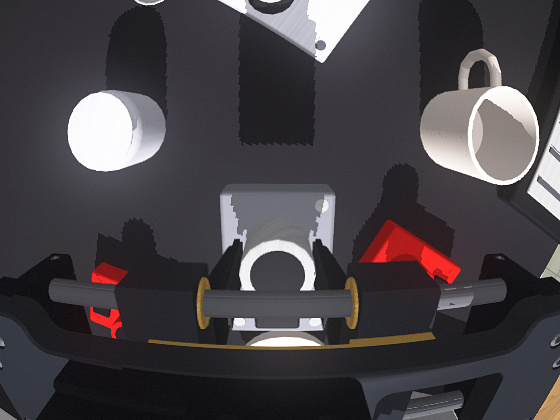

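View pics/t7z.png

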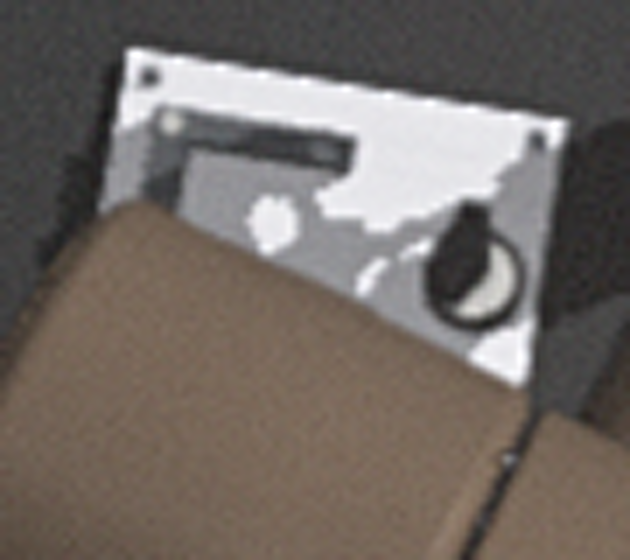

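The unit is held, about 4.6 N or 0.47 kg, and level. I go up and turn it towards the cradle's orientation, pausing to view the fence.

>>> drive_tool --commands '[{"dx":0,"dy":0,"dz":20,"yaw":0},{"dx":-5,"dy":10,"dz":25,"yaw":-3},{"dx":-12,"dy":22,"dz":17,"yaw":-5},{"dx":-12,"dy":22,"dz":0,"yaw":-5},{"dx":-12,"dy":22,"dz":0,"yaw":-5}]'

```text
t: 10.1
eef_pos: [577.5, -153.4, 157.6]
tcp_rot: [3.141, 0.0, 1.684]
ft_force: [-0.0, 0.5, -4.9]
opening: 0.412
```

>>> drive_tool --commands '[{"dx":-12,"dy":22,"dz":0,"yaw":-5},{"dx":-12,"dy":22,"dz":0,"yaw":-5},{"dx":-12,"dy":22,"dz":0,"yaw":-4},{"dx":-9,"dy":18,"dz":0,"yaw":-1.6},{"dx":0,"dy":0,"dz":0,"yaw":0}]'

```text
t: 10.52
eef_pos: [530.9, -67.3, 157.0]
tcp_rot: [-3.139, -0.001, 1.417]
ft_force: [0.5, 0.1, -4.5]
opening: 0.412
```

>>> drive_tool --commands '[{"dx":0,"dy":0,"dz":0,"yaw":0},{"dx":0,"dy":0,"dz":0,"yaw":0}]'

```text
t: 10.68
eef_pos: [533.4, -70.5, 157.3]
tcp_rot: [-3.141, 0.0, 1.417]
ft_force: [0.1, -0.3, -4.3]
opening: 0.415
```

```bash
python3 - <<'E'
from h import *
np.set_printoptions(precision=3,suppress=True)
s=env.state(); print(s["t"],s["eef_pos"],s["tcp_rot"],s["ft_force"],s["opening"])
C=cam("wrist"); im=env.read_camera("wrist"); cv2.imwrite("pics/w8.png",im[:,:,::-1]); np.savez("w8.npz",im=im,K=C[0],R=C[1],t=C[2])
for q,z in (("home",12),("fence",12),("cradle",0),("wing_grip",100),("eccentric",12)):
    for k in env.place_of(q,"wrist")[:2]: print(q,k["conf"],np.array(k["pixel"]),onz("wrist",k["pixel"],z,C))
E
```

```text
10.6833 [533.394 -70.465 157.287] [-3.141  0.     1.417] [ 0.147 -0.279 -4.265] 0.4150408202603869
fence 0.68 [308.8  58.7] [[588.192  68.176  12.   ]]
cradle 0.97 [274.6 114.1] [[542.547  13.2     0.   ]]
wing_grip 0.96 [276.4 181.7] [[535.865 -44.634 100.   ]]
eccentric 0.81 [271.8 170.2] [[530.145 -47.246  12.   ]]
```

View pics/w8.png

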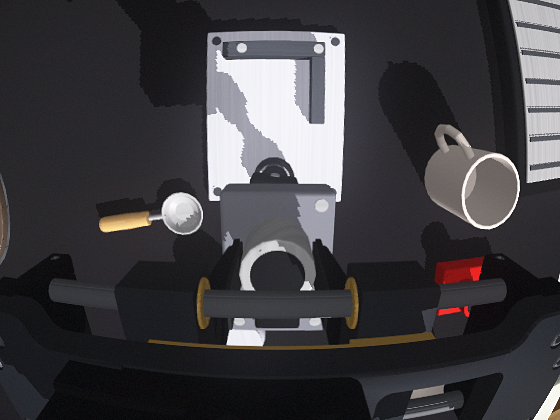

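The cradle is clearly seen with the fence corner near (311,58). I zoom for a precise fit.

```bash
python3 - <<'E'
from h import *
im=np.load("w8.npz")["im"]
cv2.imwrite("pics/w8z.png",cv2.resize(im[25:140,200:350,::-1],None,fx=5.2,fy=5.2,interpolation=cv2.INTER_CUBIC))
E
```

```text
(no output)
```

View pics/w8z.png

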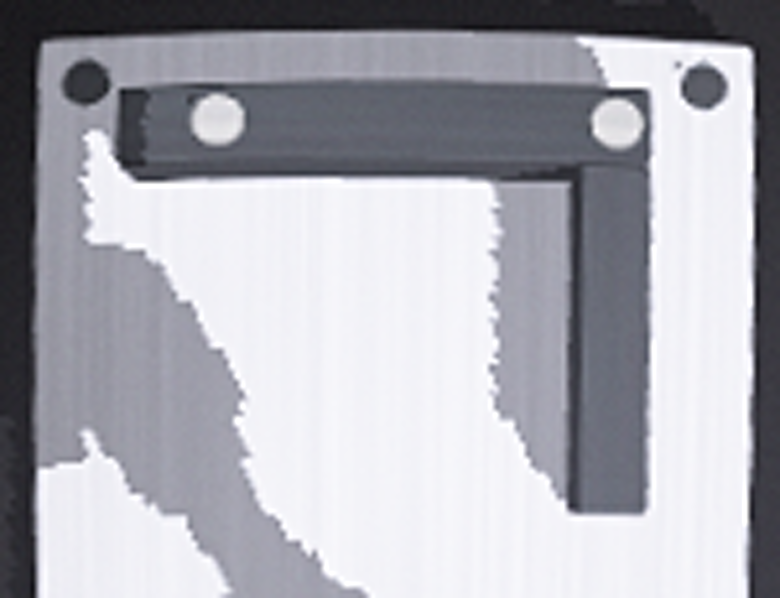

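```bash
cat > fit8.py <<'E'
from h import *
from scipy.optimize import least_squares
np.set_printoptions(precision=3,suppress=True)
d=np.load("w8.npz"); C=(d["K"],d["R"],d["t"])
Z=lambda a:np.array(a)/5.2+[200,25]-.4
px=Z([[572,182],[137,181],[571,512],[582,165],[583,512]])
L=np.array([[0,0,12],[-90,0,12],[0,-70,12],[0,0,34],[0,-70,34.]])
def f(v):
    c,s=np.cos(v[2]),np.sin(v[2]); W=np.c_[c*L[:,0]-s*L[:,1]+v[0], s*L[:,0]+c*L[:,1]+v[1],L[:,2]]
    return (proj("wrist",W,C)-px).ravel()
R=least_squares(f,[590,70,-.155],x_scale=[10,10,.1]); v=R.x; print("fence",v,R.fun)
print(onz("wrist",px[:3],12,C))
pc=onz("wrist",Z([[40,42],[753,48]]),12,C); print("plate corners",pc, np.linalg.norm(pc[0]-pc[1]), np.arctan2(*(pc[1]-pc[0])[[1,0]]))
c,s=np.cos(v[2]),np.sin(v[2]); M=np.array([[c,-s],[s,c]])
for n,l in (("home",[-35,-50]),("homechamber",[-35,-35]),("drop",[-41,-42]),): print(n,v[:2]+M@l)
print("fence in cradle(546.06,8.97,-.153):",Ro.from_euler("z",.153).as_matrix()[:2,:2]@(v[:2]-[546.06,8.97]))
E
python3 fit8.py
python3 - <<'E'
from h import *
# top-cam check
np.set_printoptions(precision=2,suppress=True)
T0=lambda a:np.array(a)/4+[210,170]-.375
print("top: corner top-face z=34 outer",onz("top",T0([[143,178],[240,182],[128,282]]),12))
E
```

```text
fence [589.068  66.974  -0.159] [ 0.177  0.06   0.057  0.491 -0.191  0.023  0.384 -0.658 -0.388  0.106]
[[588.889  67.065  12.   ]
 [500.225  81.798  12.   ]
 [578.186  -2.145  12.   ]]
plate corners [[484.367 117.059  12.   ]
 [631.759  92.683  12.   ]] 149.39473819467713 -0.16390113570544598
home [546.588  23.151]
homechamber [548.965  37.961]
drop [541.931  32.   ]
fence in cradle(546.06,8.97,-.153): [33.665 63.881]
top: corner top-face z=34 outer [[581.2   68.54  12.  ]
 [578.7   -3.91  12.  ]
 [503.18  78.45  12.  ]]
```

The fence fits at (589.0, 67.0), yaw -0.159, with residuals under 0.7 px, and the top camera agrees. I aim to set down with 6 mm of x gap and 4 mm of y gap. First I go above that spot.

>>> drive_tool --commands '[{"dx":2,"dy":20,"dz":0,"yaw":-0.3},{"dx":2,"dy":25,"dz":0,"yaw":0},{"dx":2,"dy":25,"dz":0,"yaw":0},{"dx":2,"dy":22,"dz":0,"yaw":0},{"dx":1,"dy":13.3,"dz":0,"yaw":0}]'

```text
t: 11.4
eef_pos: [542.2, 36.8, 157.6]
tcp_rot: [3.142, -0.0, 1.412]
ft_force: [-0.4, 0.2, -4.8]
opening: 0.413
```

>>> drive_tool --commands '[{"dx":0,"dy":0,"dz":-15,"yaw":0},{"dx":0,"dy":0,"dz":-25,"yaw":0},{"dx":0,"dy":0,"dz":-25,"yaw":0},{"dx":0,"dy":0,"dz":-15,"yaw":0},{"dx":0,"dy":0,"dz":0,"yaw":0}]'

```text
t: 11.82
eef_pos: [540.7, 34.9, 74.8]
tcp_rot: [-3.137, 0.001, 1.411]
ft_force: [-0.7, -0.1, -4.6]
opening: 0.415
```

```bash
python3 - <<'E'
from h import *
np.set_printoptions(precision=3,suppress=True)
s=env.state(); print(s["t"],s["eef_pos"],s["tcp_rot"],s["ft_force"],s["opening"])
im=env.read_camera("scene"); cv2.imwrite("pics/s9z.png",cv2.resize(im[130:280,190:350,::-1],None,fx=4,fy=4,interpolation=cv2.INTER_CUBIC))
C=cam("wrist"); im=env.read_camera("wrist"); cv2.imwrite("pics/w9.png",im[:,:,::-1]); np.savez("w9.npz",im=im,K=C[0],R=C[1],t=C[2])
E
```

```text
11.8167 [540.657  34.909  74.819] [-3.137  0.001  1.411] [-0.73  -0.133 -4.592] 0.41493368330824487
```

View pics/s9z.png

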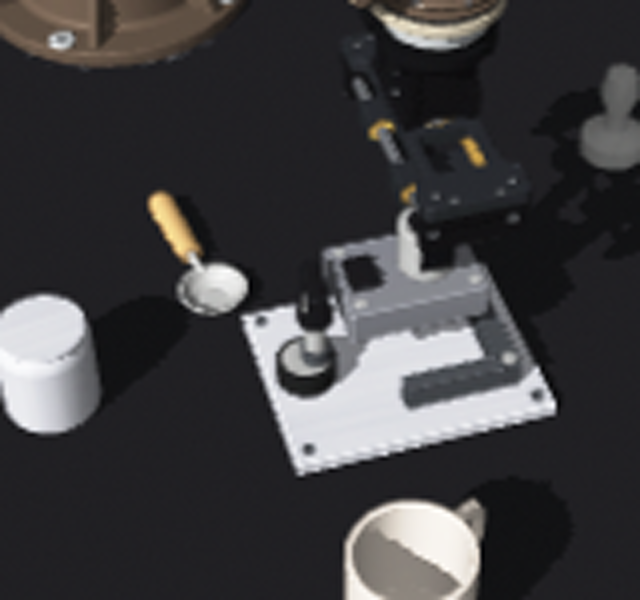

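View pics/w9.png

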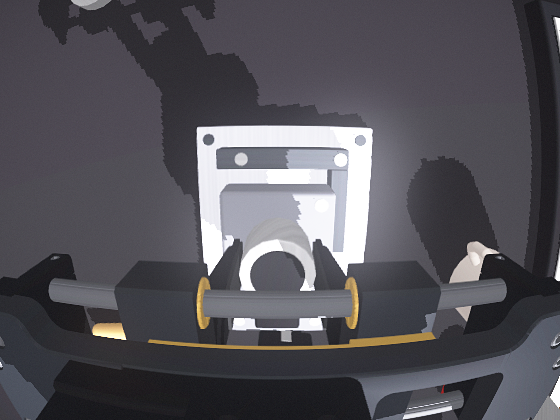

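The unit hangs square over the plate, inside the fence corner, and clear of the knob at (315,310). Descending.

>>> drive_tool --commands '[{"dx":0,"dy":0,"dz":-15,"yaw":0},{"dx":0,"dy":0,"dz":-15,"yaw":0},{"dx":0,"dy":0,"dz":-8,"yaw":0},{"dx":0,"dy":0,"dz":0,"yaw":0},{"dx":0,"dy":0,"dz":0,"yaw":0}]'

```text
t: 12.33
eef_pos: [542.6, 35.1, 40.4]
tcp_rot: [3.141, -0.0, 1.411]
ft_force: [-0.4, -0.3, -4.0]
opening: 0.418
```

```bash
python3 - <<'E'
from h import *
np.set_printoptions(precision=3,suppress=True)
s=env.state(); print(s["t"],s["eef_pos"],s["tcp_rot"],s["ft_force"],s["opening"])
C=cam("wrist"); im=env.read_camera("wrist"); cv2.imwrite("pics/w10z.png",cv2.resize(im[120:300,170:400,::-1],None,fx=3.4,fy=3.4,interpolation=cv2.INTER_CUBIC)); np.savez("w10.npz",im=im,K=C[0],R=C[1],t=C[2])
E
```

```text
12.3333 [542.571  35.059  40.409] [ 3.141 -0.     1.411] [-0.443 -0.322 -3.981] 0.4180734189661772
```

View pics/w10z.png

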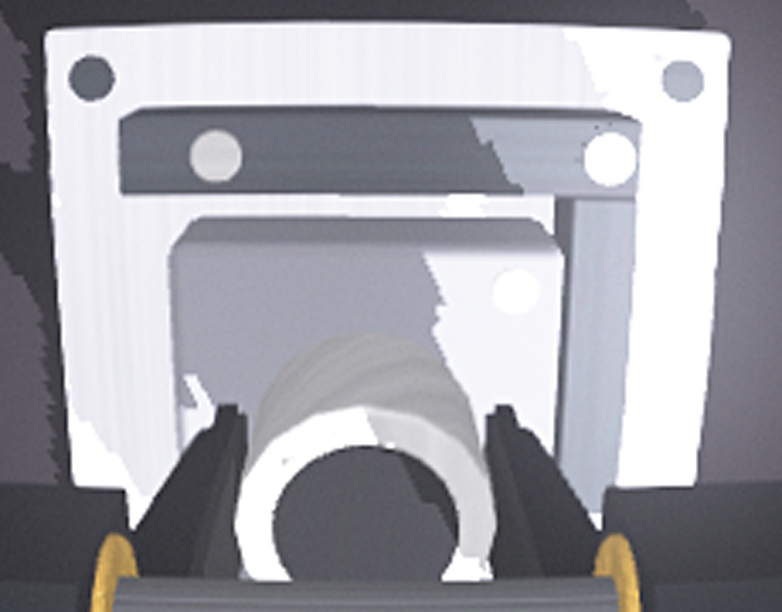

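```bash
python3 - <<'E'
from h import *
np.set_printoptions(precision=2,suppress=True)
d=np.load("w10.npz"); C=(d["K"],d["R"],d["t"])
Z=lambda a:np.array(a)/3.4+[170,120]-.35
F=np.array([589.07,66.97]);Rm=Ro.from_euler("z",.159).as_matrix()[:2,:2]
inF=lambda p:(p[:,:2]-F)@Rm.T
print("unit top front corners in F",inF(onz("wrist",Z([[172,249],[562,253]]),61.7,C)))
print("bottom front edge",inF(onz("wrist",Z([[365,219]]),33.7,C)))
print("fence inner long arm top face",inF(onz("wrist",Z([[130,193],[555,194]]),34,C)),"outer",inF(onz("wrist",Z([[635,200],[603,505]]),34,C)))
print("TCP in F",inF(np.array([[542.57,35.06]])))
E
```

```text
unit top front corners in F [[-75.55  -4.97]
 [ -7.4   -5.71]]
bottom front edge [[-41.84  -5.2 ]]
fence inner long arm top face [[-88.66   0.44]
 [ -4.17   0.08]] outer [[ 12.29  -0.91]
 [  9.96 -67.9 ]]
TCP in F [[-40.86 -38.87]]
```

>>> drive_tool --commands '[{"dx":0.2,"dy":1.2,"dz":-10,"yaw":0},{"dx":0,"dy":0,"dz":-5,"yaw":0},{"dx":0,"dy":0,"dz":-3,"yaw":0},{"dx":0,"dy":0,"dz":0,"yaw":0},{"dx":0,"dy":0,"dz":0,"yaw":0}]'

```text
t: 12.8
eef_pos: [542.2, 36.4, 21.5]
tcp_rot: [-3.141, 0.0, 1.411]
ft_force: [0.3, -0.1, -5.1]
opening: 0.414
```

>>> drive_tool --commands '[{"dx":0,"dy":0,"dz":-1,"yaw":0},{"dx":0,"dy":0,"dz":-1,"yaw":0},{"dx":0,"dy":0,"dz":0,"yaw":0}]'

```text
t: 13.05
eef_pos: [542.3, 36.4, 19.6]
tcp_rot: [3.141, -0.0, 1.411]
ft_force: [0.7, 0.1, -4.3]
opening: 0.416
```

>>> drive_tool --commands '[{"dx":0,"dy":0,"dz":-1,"yaw":0},{"dx":0,"dy":0,"dz":0,"yaw":0},{"dx":0,"dy":0,"dz":0,"yaw":0}]'

```text
t: 13.3
eef_pos: [542.4, 36.3, 18.8]
tcp_rot: [3.141, 0.0, 1.411]
ft_force: [0.7, -0.6, -2.0]
opening: 0.416
```

>>> drive_tool --commands '[{"dx":0,"dy":0,"dz":-0.5,"yaw":0},{"dx":0,"dy":0,"dz":0,"yaw":0},{"dx":0,"dy":0,"dz":0,"yaw":0}]'

```text
t: 13.55
eef_pos: [542.5, 36.4, 18.7]
tcp_rot: [3.141, -0.0, 1.411]
ft_force: [-2.3, 0.1, 5.2]
opening: 0.415
```

>>> drive_tool --commands '[{"dx":1,"dy":-0.2,"dz":0,"yaw":0},{"dx":1,"dy":-0.2,"dz":0,"yaw":0},{"dx":1,"dy":-0.2,"dz":0,"yaw":0},{"dx":1,"dy":-0.2,"dz":0,"yaw":0},{"dx":0,"dy":0,"dz":0,"yaw":0}]'

```text
t: 13.97
eef_pos: [545.4, 35.8, 18.7]
tcp_rot: [-3.14, 0.0, 1.411]
ft_force: [-7.4, 2.1, 10.2]
opening: 0.413
```

>>> drive_tool --commands '[{"dx":0.2,"dy":1,"dz":0,"yaw":0},{"dx":0.1,"dy":0.9,"dz":0,"yaw":0},{"dx":0,"dy":0,"dz":0,"yaw":0}]'

```text
t: 14.22
eef_pos: [546.5, 37.2, 18.7]
tcp_rot: [3.141, 0.0, 1.412]
ft_force: [-3.7, -1.9, 6.7]
opening: 0.414
```

>>> drive_tool --commands '[{"dx":0,"dy":0,"dz":0.4,"yaw":0},{"dx":1,"dy":-0.2,"dz":0,"yaw":0},{"dx":0,"dy":0,"dz":0,"yaw":0}]'

```text
t: 14.47
eef_pos: [547.0, 37.3, 18.7]
tcp_rot: [-3.14, 0.0, 1.411]
ft_force: [-5.3, 0.4, 5.6]
opening: 0.417
```

>>> drive_tool --commands '[{"dx":1,"dy":-0.2,"dz":0,"yaw":0},{"dx":0,"dy":0,"dz":0,"yaw":0},{"dx":0,"dy":0,"dz":0,"yaw":0}]'

```text
t: 14.72
eef_pos: [548.0, 37.2, 18.7]
tcp_rot: [-3.14, 0.0, 1.411]
ft_force: [-5.2, 0.1, 4.9]
opening: 0.414
```

>>> drive_tool --commands '[{"dx":0.1,"dy":0.6,"dz":0,"yaw":0},{"dx":0,"dy":0,"dz":0,"yaw":0},{"dx":0,"dy":0,"dz":0,"yaw":0}]'

```text
t: 14.97
eef_pos: [548.5, 37.6, 18.7]
tcp_rot: [-3.141, 0.0, 1.411]
ft_force: [-4.8, -1.4, 5.8]
opening: 0.413
```

```bash
python3 - <<'E'
from h import *
np.set_printoptions(precision=3,suppress=True)
s=env.state(); print(s["t"],s["eef_pos"],s["tcp_rot"],s["ft_force"],s["moment"])
C=cam("wrist"); im=env.read_camera("wrist"); cv2.imwrite("pics/w11z.png",cv2.resize(im[120:300,170:400,::-1],None,fx=3.4,fy=3.4,interpolation=cv2.INTER_CUBIC)); np.savez("w11.npz",im=im,K=C[0],R=C[1],t=C[2])
E
```

```text
14.9667 [548.488  37.625  18.659] [-3.141  0.     1.411] [-4.796 -1.407  5.819] [-0.325  0.687 -0.064]
```

View pics/w11z.png

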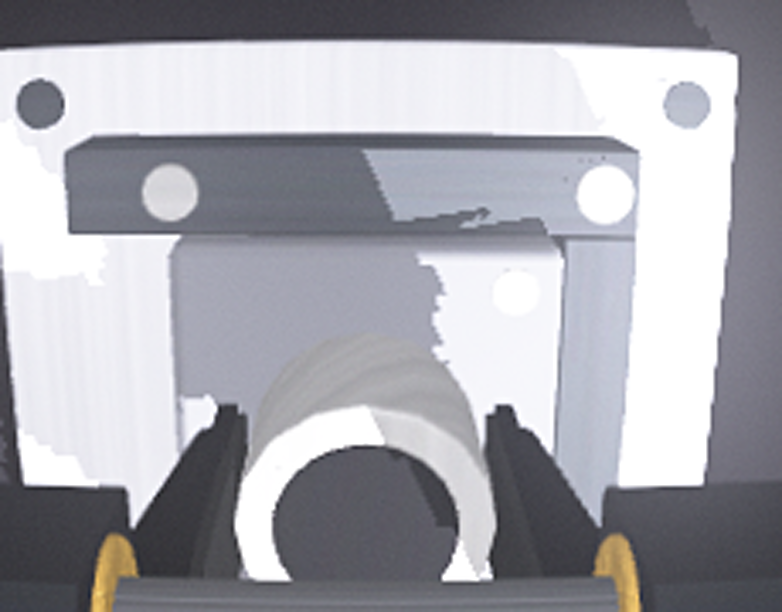

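>>> drive_tool --commands '[{"dx":0.8,"dy":-0.1,"dz":0,"yaw":0},{"dx":0,"dy":0,"dz":0,"yaw":0},{"dx":0,"dy":0,"dz":0,"yaw":0}]'

```text
t: 15.27
eef_pos: [548.9, 37.6, 18.7]
tcp_rot: [-3.14, 0.0, 1.411]
ft_force: [-6.9, -1.0, 7.2]
opening: 0.419
```

>>> drive_tool --commands '[{"dx":0.1,"dy":0.8,"dz":0,"yaw":0},{"dx":0,"dy":0,"dz":0,"yaw":0},{"dx":0,"dy":0,"dz":0,"yaw":0}]'

```text
t: 15.52
eef_pos: [548.9, 37.8, 18.7]
tcp_rot: [-3.14, 0.001, 1.412]
ft_force: [-6.6, -6.5, 6.6]
opening: 0.415
```

>>> drive_tool --commands '[{"dx":0.8,"dy":-0.1,"dz":0.2,"yaw":0},{"dx":0,"dy":0,"dz":0,"yaw":0},{"dx":0,"dy":0,"dz":0,"yaw":0}]'

```text
t: 15.77
eef_pos: [549.0, 37.8, 18.8]
tcp_rot: [-3.139, 0.001, 1.412]
ft_force: [-9.7, -6.1, 8.7]
opening: 0.414
```

>>> drive_tool --commands '[{"dx":0.1,"dy":0.8,"dz":0,"yaw":0},{"dx":0,"dy":0,"dz":0,"yaw":0},{"dx":0,"dy":0,"dz":0,"yaw":0}]'

```text
t: 16.02
eef_pos: [549.0, 38.1, 18.8]
tcp_rot: [-3.139, 0.002, 1.412]
ft_force: [-10.4, -9.9, 9.8]
opening: 0.418
```

```bash
python3 - <<'E'
from h import *
np.set_printoptions(precision=3,suppress=True)
s=env.state(); print(s["t"],s["eef_pos"],s["tcp_rot"],s["ft_force"],s["moment"])
C=cam("wrist"); im=env.read_camera("wrist"); cv2.imwrite("pics/w12z.png",cv2.resize(im[120:300,170:400,::-1],None,fx=3.4,fy=3.4,interpolation=cv2.INTER_CUBIC)); np.savez("w12.npz",im=im,K=C[0],R=C[1],t=C[2])
E
```

```text
16.0167 [548.984  38.061  18.845] [-3.139  0.002  1.412] [-10.417  -9.928   9.769] [-1.988  1.678  0.116]
```

View pics/w12z.png

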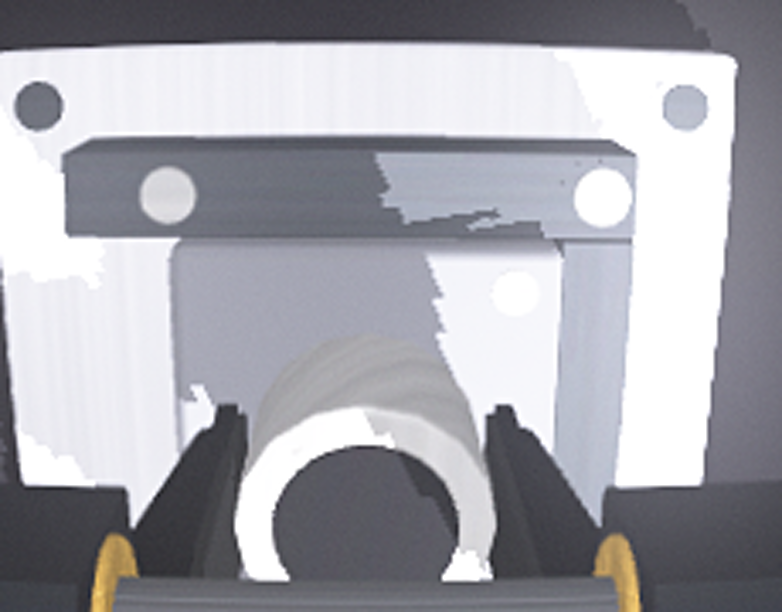

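The unit shows no further motion with about 10 N against each arm, and no gap shows at the corner (562,240). I relieve the load slightly and open.

>>> drive_tool --commands '[{"dx":-0.7,"dy":-0.6,"dz":0,"yaw":0},{"dx":0,"dy":0,"dz":0,"yaw":0}]'

```text
t: 16.23
eef_pos: [549.0, 37.9, 18.7]
tcp_rot: [-3.14, 0.001, 1.412]
ft_force: [-7.7, -6.6, 5.7]
opening: 0.414
```

>>> drive_tool --commands '[{"dx":0,"dy":0,"dz":0,"yaw":0},{"dx":0,"dy":0,"dz":0,"yaw":0},{"dx":0,"dy":0,"dz":0,"yaw":0},{"dx":0,"dy":0,"dz":0,"yaw":0},{"dx":0,"dy":0,"dz":0,"yaw":0}]' --grip 1

```text
t: 16.65
eef_pos: [550.0, 38.6, 18.7]
tcp_rot: [3.141, -0.0, 1.412]
ft_force: [0.4, -0.4, 0.3]
opening: 0.707
```

>>> drive_tool --commands '[{"dx":0,"dy":0,"dz":0,"yaw":0},{"dx":0,"dy":0,"dz":15,"yaw":0},{"dx":0,"dy":0,"dz":25,"yaw":0},{"dx":0,"dy":0,"dz":30,"yaw":0},{"dx":0,"dy":0,"dz":30,"yaw":0}]'

```text
t: 17.07
eef_pos: [549.5, 38.5, 119.6]
tcp_rot: [-3.141, 0.0, 1.411]
ft_force: [0.4, -0.2, 0.3]
opening: 0.989
```

>>> drive_tool --commands '[{"dx":4,"dy":-6,"dz":5,"yaw":6},{"dx":4,"dy":-8,"dz":5,"yaw":7},{"dx":4,"dy":-8,"dz":5,"yaw":7},{"dx":4,"dy":-8,"dz":5,"yaw":7},{"dx":4,"dy":-8,"dz":0,"yaw":7}]'

```text
t: 17.48
eef_pos: [570.4, 0.1, 139.8]
tcp_rot: [3.14, 0.001, 2.011]
ft_force: [-0.4, 0.0, -0.4]
opening: 1.002
```

>>> drive_tool --commands '[{"dx":4,"dy":-8,"dz":0,"yaw":7},{"dx":4,"dy":-8,"dz":0,"yaw":7},{"dx":4,"dy":-8,"dz":0,"yaw":7},{"dx":4,"dy":-8,"dz":0,"yaw":7},{"dx":4,"dy":-8,"dz":0,"yaw":7}]'

```text
t: 17.9
eef_pos: [590.0, -39.9, 138.7]
tcp_rot: [3.141, 0.0, 2.622]
ft_force: [-0.9, -0.1, -0.4]
opening: 1.001
```

>>> drive_tool --commands '[{"dx":4,"dy":-8,"dz":0,"yaw":7},{"dx":3,"dy":-7,"dz":0,"yaw":5},{"dx":0,"dy":0,"dz":0,"yaw":0},{"dx":0,"dy":0,"dz":0,"yaw":0},{"dx":0,"dy":0,"dz":0,"yaw":0}]'

```text
t: 18.32
eef_pos: [596.5, -54.2, 138.7]
tcp_rot: [3.141, -0.0, 2.822]
ft_force: [0.2, -0.2, 0.4]
opening: 1.002
```

```bash
python3 - <<'E'
from h import *
np.set_printoptions(precision=3,suppress=True)
s=env.state(); print(s["t"],s["eef_pos"],s["tcp_rot"],s["ft_force"],s["joints"])
C=cam("wrist"); im=env.read_camera("wrist"); cv2.imwrite("pics/w13.png",im[:,:,::-1]); np.savez("w13.npz",im=im,K=C[0],R=C[1],t=C[2])
for q,z in (("wing_grip",100),("eccentric",12),("home",12),("lobe",24),("brew_unit",12)):
    for k in env.place_of(q,"wrist")[:2]: print(q,k["conf"],np.array(k["pixel"]),onz("wrist",k["pixel"],z,C))
E
```

```text
18.3167 [596.54  -54.173 138.677] [ 3.141 -0.     2.822] [ 0.205 -0.232  0.375] [-0.201  0.495  1.669  0.     0.978 -1.452]
wing_grip 0.86 [259.9 141.3] [[533.695 -47.569 100.   ]]
eccentric 0.91 [262.2 135. ] [[531.746 -49.235  12.   ]]
lobe 0.68 [236.2 138. ] [[525.881 -73.933  24.   ]]
brew_unit 0.68 [193.3 354.5] [[ 769.341 -231.465   12.   ]]
brew_unit 0.63 [ 24.4 224. ] [[ 521.911 -395.33    12.   ]]
```

View pics/w13.png

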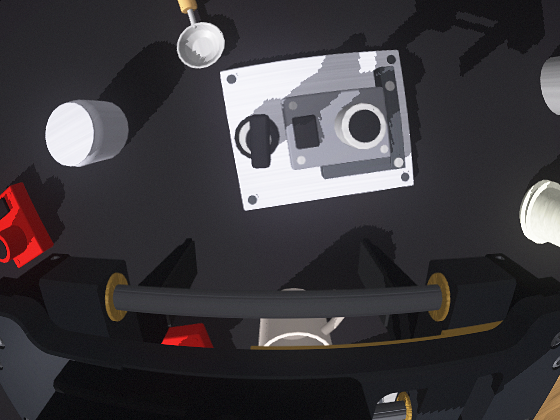

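The view shows the knob bar upright in the image at (260,141), with the unit seated in the fence corner. I zoom to fit both.

```bash
python3 - <<'E'
from h import *
im=np.load("w13.npz")["im"]
cv2.imwrite("pics/w13z.png",cv2.resize(im[40:215,215:420,::-1],None,fx=3.8,fy=3.4,interpolation=cv2.INTER_CUBIC))
E
```

```text
(no output)
```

View pics/w13z.png

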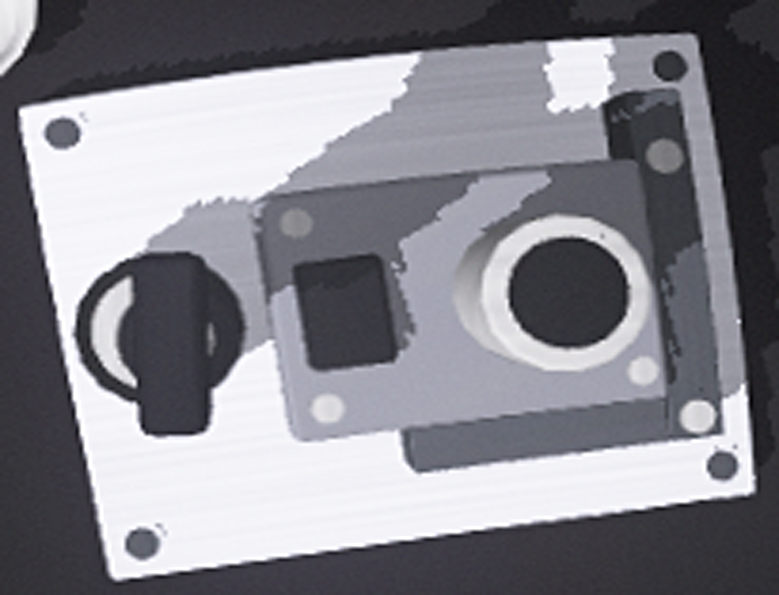

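```bash
python3 - <<'E'
from h import *
from scipy.optimize import least_squares
np.set_printoptions(precision=3,suppress=True)
d=np.load("w13.npz"); C=(d["K"],d["R"],d["t"])
Z=lambda a:np.array(a)/[3.8,3.4]+[215,40]-.36
print("cam",-C[1].T@C[2])
p=onz("wrist",Z([[135,255],[203,253],[213,433],[141,434]]),110,C); print(p, p.mean(0))
print("lens",np.linalg.norm(p[0]-p[1]),np.linalg.norm(p[1]-p[2]),"angles", np.arctan2(*(p[0]-p[3])[[1,0]]),np.arctan2(*(p[1]-p[2])[[1,0]]))
F=np.array([589.07,66.97]);Rm=Ro.from_euler("z",.159).as_matrix()[:2,:2]
inF=lambda p:(p[:,:2]-F)@Rm.T
print("unit corners inF z=40",inF(onz("wrist",Z([[258,199],[640,162],[665,397],[297,440]]),40,C)))
print("ring",inF(onz("wrist",Z([[566,292]]),78,C)))
print("fence top corner outer etc z=34",inF(onz("wrist",Z([[722,433],[403,428]]),34,C)))
print("disc extents z=33",onz("wrist",Z([[75,330],[245,330],[160,250],[160,405]]),33,C))
# joint fit of cradle plate corners (z=12)
pc=onz("wrist",Z([[20,106],[697,34],[755,492],[112,580]]),12,C); print("plate",pc,pc.mean(0), inF(pc))
print("axis est from plate", np.array(pc.mean(0)[:2])+Rm.T@[0,-60], "wing_net z100",onz("wrist",[[259.9,141.3]],100,C))
E
```

```text
cam [523.997 -30.812 346.719]
[[512.585 -47.321 110.   ]
 [516.355 -34.997 110.   ]
 [553.719 -45.463 110.   ]
 [549.497 -58.73  110.   ]] [533.039 -46.628 110.   ]
lens 12.887061683137057 38.80162777227581 angles 2.841801273374643 2.868484767753298
unit corners inF z=40 [[-70.356 -98.106]
 [-69.304  -0.409]
 [ -1.225  -2.377]
 [ -2.452 -99.064]]
ring [[-36.138 -35.501]]
fence top corner outer etc z=34 [[ 12.547  15.106]
 [ -0.85  -71.484]]
disc extents z=33 [[524.045 -73.988  33.   ]
 [537.949 -33.234  33.   ]
 [509.585 -46.295  33.   ]
 [551.434 -60.475  33.   ]]
plate [[453.693 -68.889  12.   ]
 [484.577 117.653  12.   ]
 [631.463  93.388  12.   ]
 [601.148 -93.388  12.   ]] [542.72   12.191  12.   ] [[-112.159 -155.579]
 [-111.2     33.499]
 [  37.676   32.797]
 [  37.316 -156.423]]
axis est from plate [533.221 -47.052] wing_net z100 [[533.695 -47.569 100.   ]]
```

The wrist-frame fit puts the knob axis at (533.2, -47.0) and the bar angle at 2.855. That means a is about 0.13, with contact expected near a = 1.5. Now over the knob.

>>> drive_tool --commands '[{"dx":-12,"dy":1.4,"dz":0,"yaw":1.9},{"dx":-18,"dy":2,"dz":0,"yaw":0},{"dx":-18,"dy":2,"dz":0,"yaw":0},{"dx":-15.3,"dy":1.8,"dz":0,"yaw":0},{"dx":0,"dy":0,"dz":0,"yaw":0}]'

```text
t: 19.03
eef_pos: [531.3, -46.8, 138.9]
tcp_rot: [-3.142, -0.001, 2.858]
ft_force: [0.2, -0.2, 0.2]
opening: 1.0
```

>>> drive_tool --commands '[{"dx":0,"dy":0,"dz":-20,"yaw":0},{"dx":0,"dy":0,"dz":-20,"yaw":0},{"dx":0,"dy":0,"dz":-12,"yaw":0},{"dx":0,"dy":0,"dz":0,"yaw":0},{"dx":0,"dy":0,"dz":0,"yaw":0}]'

```text
t: 19.45
eef_pos: [534.0, -47.4, 86.6]
tcp_rot: [3.142, -0.001, 2.858]
ft_force: [-0.8, -0.7, -0.1]
opening: 0.998
```

```bash
python3 - <<'E'
from h import *
np.set_printoptions(precision=3,suppress=True)
s=env.state(); print(s["t"],s["eef_pos"],s["tcp_rot"],s["ft_force"],s["moment"])
C=cam("wrist"); im=env.read_camera("wrist"); cv2.imwrite("pics/w14.png",im[:,:,::-1]); np.savez("w14.npz",im=im,K=C[0],R=C[1],t=C[2])
im=env.read_camera("scene"); cv2.imwrite("pics/s14z.png",cv2.resize(im[130:270,200:350,::-1],None,fx=4,fy=4,interpolation=cv2.INTER_CUBIC))
E
```

```text
19.45 [534.011 -47.369  86.638] [ 3.142 -0.001  2.858] [-0.846 -0.713 -0.15 ] [ 0.087 -0.163 -0.039]
```

View pics/w14.png

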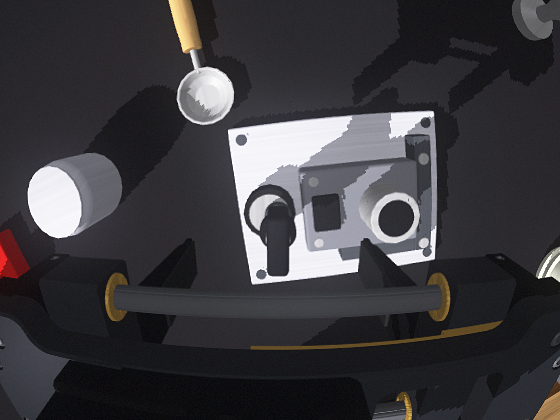

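View pics/s14z.png

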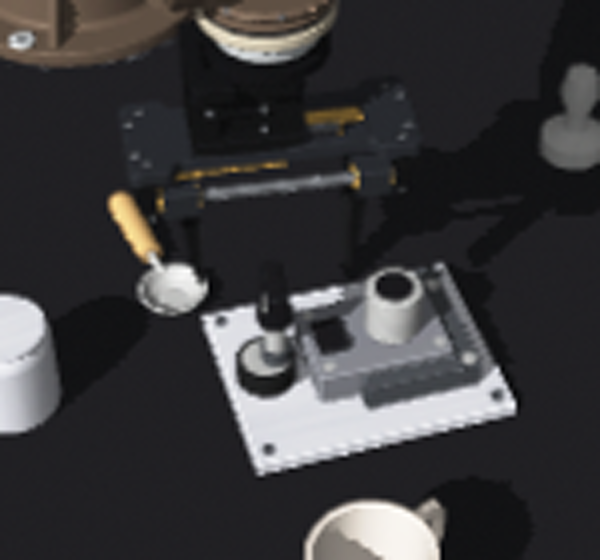

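```bash
python3 - <<'E'
from h import *
np.set_printoptions(precision=1,suppress=True)
u=np.array([-np.sin(2.858),np.cos(2.858),0]);e=np.array([534,-47.4,0])
for z in (87,100,110,120): print(z,(proj("scene",[e+k*u+[0,0,z] for k in (59.5,47.5,-47.5,-59.5)])-[200,130]).ravel()*4)
E
```

```text
87 [187.9 310.4 205.4 308.2 342.8 290.9 360.  288.8]
100 [186.8 296.9 204.5 294.7 343.  277.5 360.3 275.3]
110 [186.  286.4 203.8 284.2 343.2 267.  360.6 264.8]
120 [185.1 275.8 203.1 273.6 343.4 256.3 360.9 254.2]
```

Fingers straddle the bar, centred at (278,240). Tips are about 25 mm above the reported TCP here too. Lowering 30 mm and closing.

>>> drive_tool --commands '[{"dx":0,"dy":0,"dz":-12,"yaw":0},{"dx":0,"dy":0,"dz":-10,"yaw":0},{"dx":0,"dy":0,"dz":-8,"yaw":0},{"dx":0,"dy":0,"dz":0,"yaw":0},{"dx":0,"dy":0,"dz":0,"yaw":0}]' --grip 0.6

```text
t: 19.97
eef_pos: [533.5, -47.3, 56.6]
tcp_rot: [3.142, -0.001, 2.858]
ft_force: [-0.2, 1.0, -0.9]
opening: 0.705
```

```bash
python3 - <<'E'
from h import *
np.set_printoptions(precision=3,suppress=True)
s=env.state(); print(s["t"],s["eef_pos"],s["tcp_rot"],s["ft_force"],s["moment"])
C=cam("wrist"); im=env.read_camera("wrist"); cv2.imwrite("pics/w15.png",im[:,:,::-1])
E
```

```text
19.9667 [533.464 -47.315  56.589] [ 3.142 -0.001  2.858] [-0.22   1.033 -0.927] [ 0.044 -0.123  0.011]
```

View pics/w15.png

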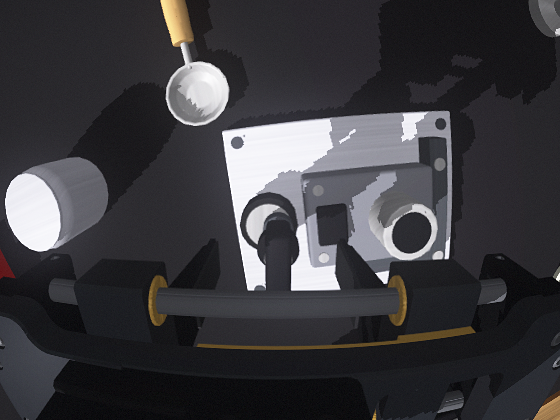

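>>> drive_tool --commands '[{"dx":0,"dy":0,"dz":0,"yaw":0},{"dx":0,"dy":0,"dz":0,"yaw":0},{"dx":0,"dy":0,"dz":0,"yaw":0},{"dx":0,"dy":0,"dz":0,"yaw":0},{"dx":0,"dy":0,"dz":0,"yaw":0}]' --grip 0.05

```text
t: 20.43
eef_pos: [533.6, -47.3, 56.9]
tcp_rot: [3.141, 0.0, 2.858]
ft_force: [-0.3, 0.3, 0.9]
opening: 0.314
```

>>> drive_tool --commands '[{"dx":0,"dy":0,"dz":0,"yaw":0},{"dx":0,"dy":0,"dz":0,"yaw":0},{"dx":0,"dy":0,"dz":0,"yaw":0},{"dx":0,"dy":0,"dz":0,"yaw":0},{"dx":0,"dy":0,"dz":0,"yaw":0}]'

```text
t: 20.85
eef_pos: [533.6, -47.0, 56.8]
tcp_rot: [3.141, 0.0, 2.858]
ft_force: [0.7, 5.1, 0.8]
opening: 0.142
```

```bash
cat > st.py <<'E'
from h import *
np.set_printoptions(precision=3,suppress=True)
s=env.state(); print(round(s["t"],2),"pos",s["eef_pos"],"yaw",s["tcp_rot"][2].round(4),"f",s["ft_force"],"m",s["moment"],"op",round(s["opening"],4),"j6",s["joints"][5].round(4),s["tau"][5].round(3))
E
python3 st.py
```

```text
20.85 pos [533.64  -46.971  56.79 ] yaw 2.8582 f [0.74  5.124 0.793] m [ 0.987 -0.367 -0.006] op 0.1422 j6 -1.4995 0.016
```

The knob is gripped (0.142, about 13.5 mm). I start turning clockwise in the free range.

>>> drive_tool --commands '[{"dx":0,"dy":0.4,"dz":0,"yaw":-2},{"dx":0,"dy":0,"dz":0,"yaw":-4},{"dx":0,"dy":0,"dz":0,"yaw":-4},{"dx":0,"dy":0,"dz":0,"yaw":-4},{"dx":0,"dy":0,"dz":0,"yaw":-2}]'

```text
t: 21.27
eef_pos: [533.7, -46.9, 56.8]
tcp_rot: [3.141, 0.0, 2.575]
ft_force: [3.1, 3.7, 0.6]
opening: 0.148
```

```bash
python3 st.py
```

```text
21.27 pos [533.672 -46.87   56.774] yaw 2.5754 f [3.103 3.683 0.618] m [ 0.662 -0.397  0.139] op 0.1483 j6 -1.2157 0.071
```

>>> drive_tool --commands '[{"dx":0,"dy":0,"dz":0,"yaw":-3},{"dx":0,"dy":0,"dz":0,"yaw":-4},{"dx":0,"dy":0,"dz":0,"yaw":-4},{"dx":0,"dy":0,"dz":0,"yaw":-4},{"dx":0,"dy":0,"dz":0,"yaw":-3}]'

```text
t: 21.68
eef_pos: [533.8, -46.8, 56.8]
tcp_rot: [3.141, 0.0, 2.261]
ft_force: [2.1, 4.1, -0.9]
opening: 0.144
```

```bash
python3 st.py
```

```text
21.68 pos [533.781 -46.807  56.807] yaw 2.2615 f [ 2.095  4.116 -0.881] m [ 0.692 -0.467  0.189] op 0.144 j6 -0.9018 -0.577
```

>>> drive_tool --commands '[{"dx":0.1,"dy":0.2,"dz":0,"yaw":-3},{"dx":0,"dy":0,"dz":0,"yaw":-4},{"dx":0,"dy":0,"dz":0,"yaw":-3},{"dx":0,"dy":0,"dz":0,"yaw":-2},{"dx":0,"dy":0,"dz":0,"yaw":0}]'

```text
t: 22.1
eef_pos: [533.8, -46.7, 56.8]
tcp_rot: [3.141, 0.0, 2.054]
ft_force: [1.6, 2.2, -1.1]
opening: 0.144
```

```bash
python3 st.py
```

```text
22.1 pos [533.847 -46.74   56.785] yaw 2.054 f [ 1.626  2.235 -1.079] m [ 0.484 -0.473 -0.058] op 0.1444 j6 -0.6939 0.688
```

>>> drive_tool --commands '[{"dx":0,"dy":0,"dz":0,"yaw":-1},{"dx":0,"dy":0,"dz":0,"yaw":-1},{"dx":0,"dy":0,"dz":0,"yaw":-1}]'

```text
t: 22.35
eef_pos: [533.9, -46.8, 56.8]
tcp_rot: [3.141, 0.0, 2.002]
ft_force: [2.5, 3.1, -1.5]
opening: 0.147
```

```bash
python3 st.py
```

```text
22.35 pos [533.867 -46.752  56.81 ] yaw 2.002 f [ 2.506  3.07  -1.458] m [ 0.534 -0.669  0.216] op 0.1469 j6 -0.642 -0.224
```

Free-turning moment is about 0.15–0.2 N m, as stated. Now a is about 0.98, so I approach in smaller steps.

>>> drive_tool --commands '[{"dx":0,"dy":0.1,"dz":0,"yaw":-1.2},{"dx":0,"dy":0,"dz":0,"yaw":-1.2},{"dx":0,"dy":0,"dz":0,"yaw":-1.2},{"dx":0,"dy":0,"dz":0,"yaw":-1.2},{"dx":0,"dy":0,"dz":0,"yaw":-1.2}]'

```text
t: 22.77
eef_pos: [533.9, -46.7, 56.8]
tcp_rot: [3.141, 0.0, 1.896]
ft_force: [4.7, 1.6, -1.3]
opening: 0.145
```

```bash
python3 st.py
```

```text
22.77 pos [533.875 -46.711  56.79 ] yaw 1.8962 f [ 4.71   1.555 -1.311] m [ 0.298 -0.868  0.169] op 0.1449 j6 -0.536 -0.262
```

>>> drive_tool --commands '[{"dx":0,"dy":0,"dz":0,"yaw":-0.5},{"dx":0,"dy":0,"dz":0,"yaw":-0.5},{"dx":0,"dy":0,"dz":0,"yaw":-0.5},{"dx":0,"dy":0,"dz":0,"yaw":-0.5}]'

```text
t: 23.1
eef_pos: [533.9, -46.7, 56.8]
tcp_rot: [3.141, 0.0, 1.863]
ft_force: [4.9, 1.9, -1.4]
opening: 0.146
```

```bash
python3 st.py
```

```text
23.1 pos [533.904 -46.707  56.831] yaw 1.8627 f [ 4.934  1.906 -1.352] m [ 0.262 -0.982  0.15 ] op 0.1457 j6 -0.5025 -0.019
```

>>> drive_tool --commands '[{"dx":0,"dy":0,"dz":0,"yaw":-0.5},{"dx":0,"dy":0,"dz":0,"yaw":-0.5},{"dx":0,"dy":0,"dz":0,"yaw":-0.5},{"dx":0,"dy":0,"dz":0,"yaw":-0.5}]'

```text
t: 23.43
eef_pos: [533.9, -46.7, 56.8]
tcp_rot: [3.141, 0.0, 1.828]
ft_force: [4.7, 1.4, -2.5]
opening: 0.144
```

```bash
python3 st.py
```

```text
23.43 pos [533.904 -46.694  56.801] yaw 1.8279 f [ 4.734  1.407 -2.495] m [ 0.301 -1.01   0.106] op 0.1443 j6 -0.4676 -0.02
```

>>> drive_tool --commands '[{"dx":0.3,"dy":0.1,"dz":0,"yaw":-0.5},{"dx":0,"dy":0,"dz":0,"yaw":-0.5},{"dx":0,"dy":0,"dz":0,"yaw":-0.5},{"dx":0,"dy":0,"dz":0,"yaw":-0.5}]'

```text
t: 23.77
eef_pos: [533.9, -46.7, 56.8]
tcp_rot: [3.142, 0.0, 1.793]
ft_force: [2.9, -1.0, -0.5]
opening: 0.146
```

```bash
python3 st.py
```

```text
23.77 pos [533.898 -46.67   56.796] yaw 1.7928 f [ 2.886 -0.982 -0.549] m [-0.114 -0.76   0.16 ] op 0.1459 j6 -0.4322 -0.022
```

>>> drive_tool --commands '[{"dx":0,"dy":0,"dz":0,"yaw":-0.5},{"dx":0,"dy":0,"dz":0,"yaw":-0.5},{"dx":0,"dy":0,"dz":0,"yaw":-0.5},{"dx":0,"dy":0,"dz":0,"yaw":-0.5}]'

```text
t: 24.1
eef_pos: [533.9, -46.6, 56.8]
tcp_rot: [3.142, 0.0, 1.758]
ft_force: [3.1, -1.9, 0.8]
opening: 0.145
```

```bash
python3 st.py
```

```text
24.1 pos [533.916 -46.647  56.785] yaw 1.7579 f [ 3.099 -1.857  0.831] m [-0.294 -0.635  0.201] op 0.145 j6 -0.3973 -0.021
```

>>> drive_tool --commands '[{"dx":0,"dy":0,"dz":0,"yaw":-0.4},{"dx":0,"dy":0,"dz":0,"yaw":-0.4},{"dx":0,"dy":0,"dz":0,"yaw":-0.4},{"dx":0,"dy":0,"dz":0,"yaw":-0.4}]'

```text
t: 24.43
eef_pos: [533.9, -46.6, 56.8]
tcp_rot: [3.141, 0.0, 1.73]
ft_force: [2.2, -2.4, 0.6]
opening: 0.141
```

```bash
python3 st.py
python3 - <<'E'
from h import *
im=env.read_camera("wrist"); cv2.imwrite("pics/w16.png",im[:,:,::-1])
E
```

```text
24.43 pos [533.94  -46.628  56.793] yaw 1.7301 f [ 2.217 -2.444  0.603] m [-0.512 -0.638  0.16 ] op 0.1412 j6 -0.3695 0.013
```

View pics/w16.png

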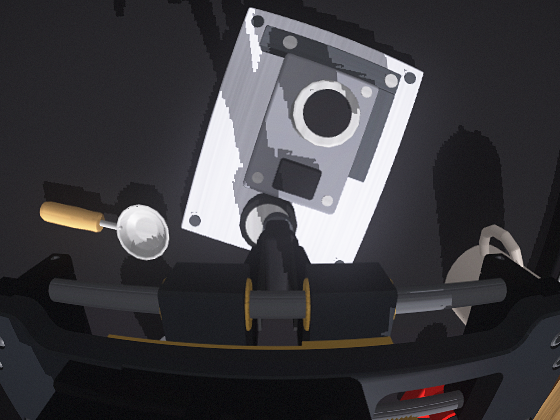

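Unit still seated, with the disc at (268,220) close to its -y end. Continuing in 0.3° rows.

>>> drive_tool --commands '[{"dx":0,"dy":0,"dz":0,"yaw":-0.3},{"dx":0,"dy":0,"dz":0,"yaw":-0.3},{"dx":0,"dy":0,"dz":0,"yaw":-0.3},{"dx":0,"dy":0,"dz":0,"yaw":-0.3}]'

```text
t: 24.82
eef_pos: [533.9, -46.6, 56.8]
tcp_rot: [3.141, 0.0, 1.709]
ft_force: [2.0, -2.6, 1.0]
opening: 0.145
```

```bash
python3 st.py
```

```text
24.82 pos [533.949 -46.597  56.798] yaw 1.7094 f [ 1.971 -2.582  1.006] m [-0.619 -0.643  0.161] op 0.1452 j6 -0.3487 0.047
```

>>> drive_tool --commands '[{"dx":0,"dy":0,"dz":0,"yaw":-0.3},{"dx":0,"dy":0,"dz":0,"yaw":-0.3},{"dx":0,"dy":0,"dz":0,"yaw":-0.3},{"dx":0,"dy":0,"dz":0,"yaw":-0.3}]'

```text
t: 25.15
eef_pos: [533.9, -46.6, 56.8]
tcp_rot: [3.141, 0.0, 1.688]
ft_force: [3.1, -4.3, 1.5]
opening: 0.145
```

```bash
python3 st.py
```

```text
25.15 pos [533.95  -46.609  56.799] yaw 1.6883 f [ 3.11  -4.348  1.526] m [-0.871 -0.659  0.104] op 0.1452 j6 -0.3278 0.048
```

>>> drive_tool --commands '[{"dx":0,"dy":0,"dz":0,"yaw":-0.3},{"dx":0,"dy":0,"dz":0,"yaw":-0.3},{"dx":0,"dy":0,"dz":0,"yaw":-0.3}]'

```text
t: 25.4
eef_pos: [533.9, -46.6, 56.8]
tcp_rot: [3.141, 0.0, 1.673]
ft_force: [2.2, -4.1, 1.6]
opening: 0.141
```

```bash
python3 st.py
```

```text
25.4 pos [533.947 -46.6    56.761] yaw 1.6728 f [ 2.233 -4.113  1.556] m [-0.759 -0.646  0.169] op 0.1407 j6 -0.3121 0.048
```

>>> drive_tool --commands '[{"dx":0,"dy":-0.3,"dz":0,"yaw":-0.3},{"dx":0,"dy":0,"dz":0,"yaw":-0.3},{"dx":0,"dy":0,"dz":0,"yaw":-0.3}]'

```text
t: 25.65
eef_pos: [534.0, -46.6, 56.8]
tcp_rot: [3.141, -0.0, 1.657]
ft_force: [3.9, -0.8, 1.1]
opening: 0.146
```

```bash
python3 st.py
```

```text
25.65 pos [533.969 -46.618  56.791] yaw 1.6569 f [ 3.922 -0.844  1.133] m [-0.146 -0.642  0.144] op 0.1457 j6 -0.2969 0.045
```

>>> drive_tool --commands '[{"dx":0,"dy":0,"dz":0,"yaw":-0.3},{"dx":0,"dy":0,"dz":0,"yaw":-0.3},{"dx":0,"dy":0,"dz":0,"yaw":-0.3}]'

```text
t: 25.9
eef_pos: [534.0, -46.7, 56.8]
tcp_rot: [3.141, -0.0, 1.641]
ft_force: [4.0, 0.0, 1.8]
opening: 0.149
```

```bash
python3 st.py
```

```text
25.9 pos [534.007 -46.654  56.804] yaw 1.6412 f [3.95  0.    1.752] m [ 0.015 -0.833  0.084] op 0.1494 j6 -0.2812 0.048
```

>>> drive_tool --commands '[{"dx":0,"dy":0,"dz":0,"yaw":-0.3},{"dx":0,"dy":0,"dz":0,"yaw":-0.3},{"dx":0,"dy":0,"dz":0,"yaw":-0.3}]'

```text
t: 26.15
eef_pos: [534.0, -46.7, 56.8]
tcp_rot: [3.141, -0.0, 1.625]
ft_force: [3.8, 1.9, 2.7]
opening: 0.144
```

```bash
python3 st.py
```

```text
26.15 pos [533.96  -46.656  56.775] yaw 1.6255 f [3.819 1.943 2.708] m [ 0.235 -0.853  0.128] op 0.1445 j6 -0.2655 0.049
```

>>> drive_tool --commands '[{"dx":0,"dy":0,"dz":0,"yaw":-0.3},{"dx":0,"dy":0,"dz":0,"yaw":-0.3}]'

```text
t: 26.32
eef_pos: [534.0, -46.7, 56.8]
tcp_rot: [3.141, -0.0, 1.615]
ft_force: [4.0, 2.5, 2.3]
opening: 0.151
```

```bash
python3 st.py
```

```text
26.32 pos [533.962 -46.671  56.79 ] yaw 1.615 f [3.977 2.455 2.286] m [ 0.377 -0.905  0.189] op 0.1506 j6 -0.255 0.048
```

>>> drive_tool --commands '[{"dx":0,"dy":0,"dz":0,"yaw":-0.3},{"dx":0,"dy":0,"dz":0,"yaw":-0.3}]'

```text
t: 26.48
eef_pos: [534.0, -46.7, 56.8]
tcp_rot: [3.141, -0.0, 1.605]
ft_force: [4.1, 2.3, 1.7]
opening: 0.143
```

```bash
python3 st.py
```

```text
26.48 pos [533.974 -46.694  56.793] yaw 1.6045 f [4.099 2.324 1.674] m [ 0.514 -0.922  0.199] op 0.1429 j6 -0.2445 0.049
```

>>> drive_tool --commands '[{"dx":0,"dy":0,"dz":0,"yaw":-0.3},{"dx":0,"dy":0,"dz":0,"yaw":-0.3}]'

```text
t: 26.65
eef_pos: [534.0, -46.7, 56.8]
tcp_rot: [3.141, -0.0, 1.594]
ft_force: [4.2, 4.2, 2.4]
opening: 0.149
```

```bash
python3 st.py
```

```text
26.65 pos [533.968 -46.704  56.783] yaw 1.594 f [4.214 4.182 2.386] m [ 0.478 -0.893  0.173] op 0.1491 j6 -0.2341 0.049
```

>>> drive_tool --commands '[{"dx":0,"dy":0,"dz":0,"yaw":-0.3},{"dx":0,"dy":0,"dz":0,"yaw":-0.3}]'

```text
t: 26.82
eef_pos: [534.0, -46.7, 56.8]
tcp_rot: [3.141, -0.0, 1.584]
ft_force: [3.9, 3.2, 1.8]
opening: 0.147
```

```bash
python3 st.py
```

```text
26.82 pos [533.968 -46.708  56.775] yaw 1.5836 f [3.94  3.178 1.832] m [ 0.509 -0.913  0.155] op 0.147 j6 -0.2236 0.049
```

>>> drive_tool --commands '[{"dx":0,"dy":0,"dz":0,"yaw":-0.3},{"dx":0,"dy":0,"dz":0,"yaw":-0.3}]'

```text
t: 26.98
eef_pos: [534.0, -46.7, 56.8]
tcp_rot: [3.141, -0.0, 1.573]
ft_force: [4.2, 2.3, 3.2]
opening: 0.145
```

```bash
python3 st.py
```

```text
26.98 pos [533.994 -46.681  56.779] yaw 1.5732 f [4.201 2.281 3.205] m [ 0.492 -0.947  0.154] op 0.145 j6 -0.2131 0.049
```

>>> drive_tool --commands '[{"dx":0,"dy":0,"dz":0,"yaw":-0.3},{"dx":0,"dy":0,"dz":0,"yaw":-0.3}]'

```text
t: 27.15
eef_pos: [534.0, -46.7, 56.8]
tcp_rot: [3.141, -0.0, 1.563]
ft_force: [5.2, 3.6, 2.4]
opening: 0.144
```

```bash
python3 st.py
```

```text
27.15 pos [533.996 -46.684  56.813] yaw 1.5627 f [5.237 3.567 2.413] m [ 0.489 -0.942  0.197] op 0.1441 j6 -0.2027 0.049
```

>>> drive_tool --commands '[{"dx":0,"dy":0,"dz":0,"yaw":-0.3},{"dx":0,"dy":0,"dz":0,"yaw":-0.3}]'

```text
t: 27.32
eef_pos: [534.0, -46.7, 56.8]
tcp_rot: [3.141, -0.0, 1.552]
ft_force: [4.3, 2.2, 2.6]
opening: 0.145
```

```bash
python3 st.py
```

```text
27.32 pos [533.997 -46.717  56.784] yaw 1.5522 f [4.277 2.198 2.647] m [ 0.52  -0.893  0.148] op 0.1447 j6 -0.1922 0.048
```

>>> drive_tool --commands '[{"dx":0,"dy":0,"dz":0,"yaw":-0.3},{"dx":0,"dy":0,"dz":0,"yaw":-0.3}]'

```text
t: 27.48
eef_pos: [534.0, -46.7, 56.8]
tcp_rot: [3.141, -0.0, 1.542]
ft_force: [4.5, 3.1, 2.2]
opening: 0.143
```

```bash
python3 st.py
```

```text
27.48 pos [534.019 -46.703  56.807] yaw 1.5417 f [4.481 3.15  2.205] m [ 0.476 -0.961  0.116] op 0.1435 j6 -0.1817 0.049
```

>>> drive_tool --commands '[{"dx":0,"dy":0,"dz":0,"yaw":-0.3},{"dx":0,"dy":0,"dz":0,"yaw":-0.3}]'

```text
t: 27.65
eef_pos: [534.0, -46.7, 56.8]
tcp_rot: [3.141, -0.0, 1.531]
ft_force: [3.8, 2.5, 2.9]
opening: 0.147
```

```bash
python3 st.py
```

```text
27.65 pos [534.018 -46.699  56.786] yaw 1.5312 f [3.807 2.528 2.926] m [ 0.433 -0.941  0.122] op 0.1469 j6 -0.1712 0.049
```

```bash
python3 - <<'E'
from h import *
im=env.read_camera("wrist"); cv2.imwrite("pics/w17.png",cv2.resize(im[0:270,170:430,::-1],None,fx=2.2,fy=2.2,interpolation=cv2.INTER_CUBIC))
im=env.read_camera("scene"); cv2.imwrite("pics/s17z.png",cv2.resize(im[180:260,240:340,::-1],None,fx=7,fy=7,interpolation=cv2.INTER_CUBIC))
E
```

```text
(no output)
```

View pics/w17.png

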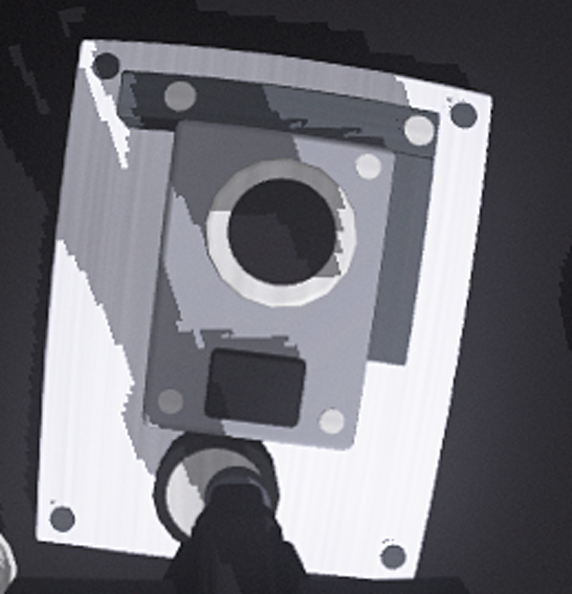

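View pics/s17z.png

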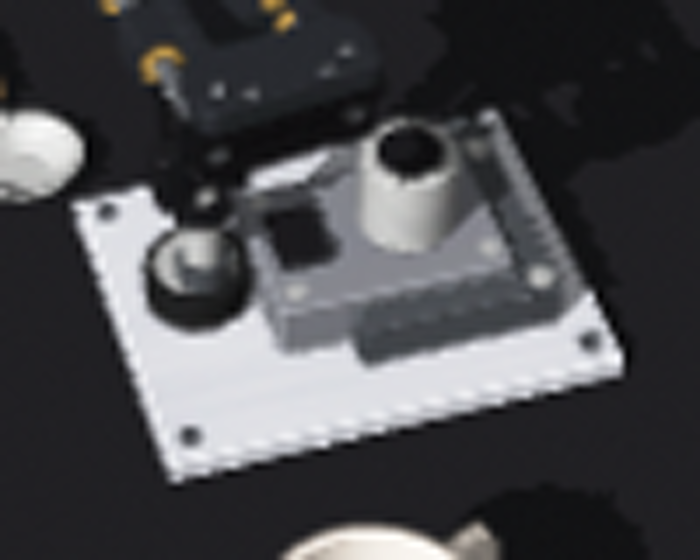

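The disc rim at (225,435) is nearly at the unit's end and the unit is square in the corner. Continuing carefully.

>>> drive_tool --commands '[{"dx":0,"dy":0,"dz":0,"yaw":-0.3},{"dx":0,"dy":0,"dz":0,"yaw":-0.3}]'

```text
t: 27.92
eef_pos: [534.0, -46.7, 56.8]
tcp_rot: [3.141, -0.0, 1.521]
ft_force: [3.8, 2.5, 2.3]
opening: 0.148
```

```bash
python3 st.py
```

```text
27.92 pos [534.006 -46.719  56.77 ] yaw 1.5208 f [3.766 2.539 2.253] m [ 0.53  -0.934  0.184] op 0.1483 j6 -0.1608 0.031
```

>>> drive_tool --commands '[{"dx":0,"dy":0,"dz":0,"yaw":-0.3},{"dx":0,"dy":0,"dz":0,"yaw":-0.2}]'

```text
t: 28.08
eef_pos: [534.0, -46.7, 56.8]
tcp_rot: [3.141, -0.0, 1.512]
ft_force: [4.4, 2.2, 2.4]
opening: 0.144
```

```bash
python3 st.py
```

```text
28.08 pos [534.003 -46.702  56.763] yaw 1.512 f [4.436 2.205 2.356] m [ 0.457 -0.89   0.174] op 0.1442 j6 -0.152 0.113
```

>>> drive_tool --commands '[{"dx":0,"dy":0,"dz":0,"yaw":-0.3},{"dx":0,"dy":0,"dz":0,"yaw":-0.2}]'

```text
t: 28.25
eef_pos: [534.0, -46.7, 56.8]
tcp_rot: [3.141, -0.0, 1.503]
ft_force: [5.0, 2.3, 2.1]
opening: 0.15
```

```bash
python3 st.py
```

```text
28.25 pos [533.997 -46.715  56.763] yaw 1.5033 f [4.994 2.346 2.112] m [ 0.48  -0.939  0.192] op 0.1499 j6 -0.1433 0.108
```

>>> drive_tool --commands '[{"dx":0,"dy":0,"dz":0,"yaw":-0.3},{"dx":0,"dy":0,"dz":0,"yaw":-0.2}]'

```text
t: 28.42
eef_pos: [534.0, -46.7, 56.8]
tcp_rot: [3.141, -0.0, 1.495]
ft_force: [4.5, 2.9, 2.7]
opening: 0.143
```

```bash
python3 st.py
```

```text
28.42 pos [534.017 -46.694  56.793] yaw 1.4946 f [4.466 2.882 2.74 ] m [ 0.521 -0.97   0.156] op 0.1435 j6 -0.1345 0.108
```

>>> drive_tool --commands '[{"dx":0,"dy":0,"dz":0,"yaw":-0.3},{"dx":0,"dy":0,"dz":0,"yaw":-0.2}]'

```text
t: 28.58
eef_pos: [534.0, -46.7, 56.8]
tcp_rot: [3.141, -0.0, 1.486]
ft_force: [4.9, 2.3, 2.2]
opening: 0.142
```

```bash
python3 st.py
```

```text
28.58 pos [534.044 -46.705  56.8  ] yaw 1.4858 f [4.91  2.314 2.207] m [ 0.498 -0.923  0.194] op 0.1419 j6 -0.1258 0.119
```

>>> drive_tool --commands '[{"dx":0,"dy":0,"dz":0,"yaw":-0.3},{"dx":0,"dy":0,"dz":0,"yaw":-0.2}]'

```text
t: 28.75
eef_pos: [534.0, -46.7, 56.8]
tcp_rot: [3.141, -0.0, 1.477]
ft_force: [4.4, 1.7, 2.3]
opening: 0.15
```

```bash
python3 st.py
```

```text
28.75 pos [534.026 -46.72   56.787] yaw 1.4772 f [4.389 1.658 2.306] m [ 0.457 -0.922  0.181] op 0.15 j6 -0.1172 0.147
```

>>> drive_tool --commands '[{"dx":0,"dy":0,"dz":0,"yaw":-0.3},{"dx":0,"dy":0,"dz":0,"yaw":-0.2}]'

```text
t: 28.92
eef_pos: [534.0, -46.7, 56.8]
tcp_rot: [3.141, -0.0, 1.469]
ft_force: [4.5, 2.6, 2.2]
opening: 0.149
```

```bash
python3 st.py
```

```text
28.92 pos [534.013 -46.729  56.8  ] yaw 1.4685 f [4.467 2.587 2.241] m [ 0.43  -0.961  0.22 ] op 0.1495 j6 -0.1085 0.202
```

>>> drive_tool --commands '[{"dx":0,"dy":0,"dz":0,"yaw":-0.3},{"dx":0,"dy":0,"dz":0,"yaw":-0.2}]'

```text
t: 29.08
eef_pos: [534.0, -46.7, 56.8]
tcp_rot: [3.141, -0.0, 1.46]
ft_force: [4.2, 2.2, 2.3]
opening: 0.148
```

```bash
python3 st.py
```

```text
29.08 pos [534.034 -46.727  56.79 ] yaw 1.46 f [4.229 2.206 2.292] m [ 0.425 -0.953  0.292] op 0.1479 j6 -0.0998 0.264
```

Joint-6 torque rises cleanly above its 0.108 baseline, so contact began at yaw about 1.484. I estimate about 9–10 N now. One small step, then hold and read.

>>> drive_tool --commands '[{"dx":0,"dy":0,"dz":0,"yaw":-0.2},{"dx":0,"dy":0,"dz":0,"yaw":0}]'

```text
t: 29.25
eef_pos: [534.0, -46.7, 56.8]
tcp_rot: [3.141, 0.0, 1.457]
ft_force: [4.1, 2.7, 2.0]
opening: 0.144
```

```bash
python3 st.py
```

```text
29.25 pos [534.001 -46.748  56.785] yaw 1.4567 f [4.086 2.697 2.002] m [ 0.465 -0.918  0.321] op 0.1445 j6 -0.0965 0.375
```

>>> drive_tool --commands '[{"dx":0,"dy":0,"dz":0,"yaw":0},{"dx":0,"dy":0,"dz":0,"yaw":0},{"dx":0,"dy":0,"dz":0,"yaw":0}]'

```text
t: 29.5
eef_pos: [534.0, -46.7, 56.8]
tcp_rot: [3.141, 0.0, 1.457]
ft_force: [5.8, 1.6, 2.3]
opening: 0.149
```

```bash
python3 st.py
```

```text
29.5 pos [533.996 -46.746  56.799] yaw 1.4569 f [5.759 1.614 2.261] m [ 0.439 -0.886  0.329] op 0.1493 j6 -0.0967 0.311
```

Held still, the moment is about 0.325 N m, which is about 21 N by the stated 0.015 N m per N. I ease back a little and recentre before letting go.

>>> drive_tool --commands '[{"dx":0.2,"dy":0.1,"dz":0,"yaw":0.2},{"dx":0.1,"dy":0,"dz":0,"yaw":0},{"dx":0,"dy":0,"dz":0,"yaw":0},{"dx":0,"dy":0,"dz":0,"yaw":0}]'

```text
t: 29.83
eef_pos: [534.0, -46.7, 56.8]
tcp_rot: [-3.141, 0.0, 1.46]
ft_force: [2.2, 1.3, 3.6]
opening: 0.144
```

```bash
python3 st.py
```

```text
29.83 pos [534.025 -46.707  56.798] yaw 1.4603 f [2.187 1.332 3.639] m [ 0.257 -0.509  0.265] op 0.1439 j6 -0.0998 0.261
```

>>> drive_tool --commands '[{"dx":0,"dy":0,"dz":0,"yaw":0},{"dx":0,"dy":0,"dz":0,"yaw":0}]'

```text
t: 30.0
eef_pos: [534.0, -46.7, 56.8]
tcp_rot: [-3.141, -0.0, 1.46]
ft_force: [2.0, 0.6, 5.0]
opening: 0.149
```

```bash
python3 st.py
```

```text
30.0 pos [534.022 -46.725  56.781] yaw 1.4602 f [1.966 0.588 5.045] m [ 0.243 -0.331  0.273] op 0.1485 j6 -0.0999 0.26
```

The hold moment is 0.27 N m, about 18 N, safely in range. Releasing.

>>> drive_tool --commands '[{"dx":0,"dy":0,"dz":0,"yaw":0},{"dx":0,"dy":0,"dz":0,"yaw":0},{"dx":0,"dy":0,"dz":0,"yaw":0},{"dx":0,"dy":0,"dz":0,"yaw":0}]' --grip 0.6

```text
t: 30.33
eef_pos: [533.8, -46.7, 56.5]
tcp_rot: [-3.141, -0.0, 1.46]
ft_force: [0.3, 0.7, 0.1]
opening: 0.368
```

>>> drive_tool --commands '[{"dx":0,"dy":0,"dz":0,"yaw":0},{"dx":0,"dy":0,"dz":10,"yaw":0},{"dx":0,"dy":0,"dz":25,"yaw":0},{"dx":0,"dy":0,"dz":30,"yaw":0},{"dx":0,"dy":0,"dz":25,"yaw":0}]'

```text
t: 30.75
eef_pos: [534.1, -46.7, 148.9]
tcp_rot: [3.141, 0.0, 1.46]
ft_force: [-0.4, 0.7, -0.0]
opening: 0.597
```

```bash
python3 st.py
```

```text
30.75 pos [534.136 -46.724 148.913] yaw 1.4602 f [-0.426  0.651 -0.029] m [ 0.052 -0.136 -0.001] op 0.5965 j6 -0.0998 -0.004
```

>>> drive_tool --commands '[{"dx":-2,"dy":-15,"dz":5,"yaw":0},{"dx":-2,"dy":-20,"dz":0,"yaw":0},{"dx":-2,"dy":-20,"dz":0,"yaw":0},{"dx":-2,"dy":-20,"dz":0,"yaw":0},{"dx":0,"dy":0,"dz":0,"yaw":0}]'

```text
t: 31.17
eef_pos: [526.0, -124.2, 152.6]
tcp_rot: [3.141, 0.001, 1.458]
ft_force: [-0.5, -0.1, 0.2]
opening: 0.6
```

>>> drive_tool --commands '[{"dx":0,"dy":0,"dz":0,"yaw":0},{"dx":0,"dy":0,"dz":0,"yaw":0}]'

```text
t: 31.33
eef_pos: [526.1, -121.4, 152.1]
tcp_rot: [3.141, -0.0, 1.46]
ft_force: [0.0, -0.1, 0.2]
opening: 0.6
```

```bash
python3 st.py; python3 - <<'E'
from h import *
C=cam("wrist"); im=env.read_camera("wrist"); np.savez("w18.npz",im=im,K=C[0],R=C[1],t=C[2]); cv2.imwrite("pics/w18z.png",cv2.resize(im[10:230,170:390,::-1],None,fx=2.7,fy=2.7,interpolation=cv2.INTER_CUBIC))
im=env.read_camera("scene"); cv2.imwrite("pics/s18.png",im[:,:,::-1])
E
```

```text
31.33 pos [ 526.129 -121.37   152.102] yaw 1.4599 f [ 0.03  -0.062  0.156] m [-0.035 -0.064  0.022] op 0.5999 j6 -0.2383 -0.023
```

View pics/w18z.png

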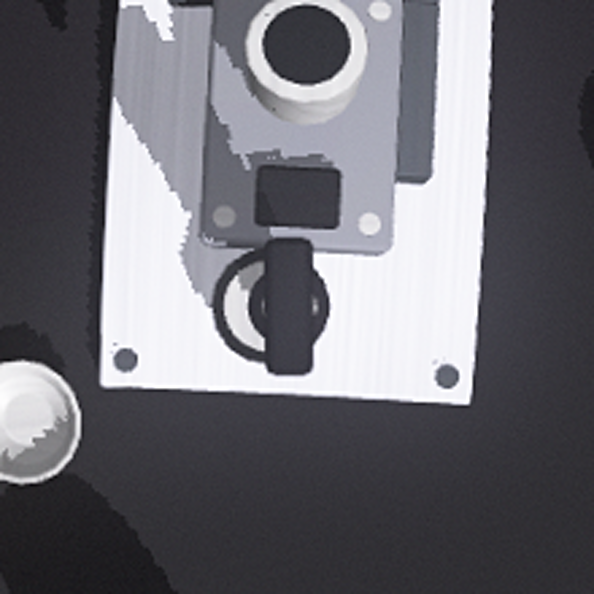

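View pics/s18.png

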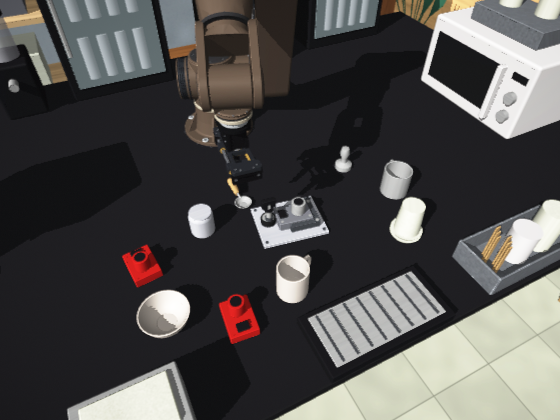

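>>> drive_tool --commands '[{"dx":0,"dy":5,"dz":10,"yaw":0},{"dx":2,"dy":15,"dz":10,"yaw":0},{"dx":2,"dy":10,"dz":10,"yaw":0},{"dx":0,"dy":0,"dz":0,"yaw":0},{"dx":0,"dy":0,"dz":0,"yaw":0}]'

```text
t: 31.85
eef_pos: [530.6, -91.0, 182.5]
tcp_rot: [3.14, 0.0, 1.462]
ft_force: [-0.8, 0.1, 0.1]
opening: 0.6
```

>>> drive_tool --commands '[{"dx":0,"dy":0,"dz":0,"yaw":0},{"dx":0,"dy":0,"dz":0,"yaw":0}]'

```text
t: 32.02
eef_pos: [530.0, -91.9, 181.4]
tcp_rot: [-3.141, -0.0, 1.46]
ft_force: [-0.4, 0.5, 0.5]
opening: 0.602
```

```bash
python3 st.py; python3 - <<'E'
from h import *
C=cam("wrist"); im=env.read_camera("wrist"); np.savez("w19.npz",im=im,K=C[0],R=C[1],t=C[2]); cv2.imwrite("pics/w19z.png",cv2.resize(im[20:220,180:370,::-1],None,fx=3,fy=3,interpolation=cv2.INTER_CUBIC))
E
```

```text
32.02 pos [529.954 -91.901 181.364] yaw 1.4602 f [-0.402  0.499  0.484] m [-0.018 -0.098  0.003] op 0.6019 j6 -0.1838 -0.003
```

View pics/w19z.png

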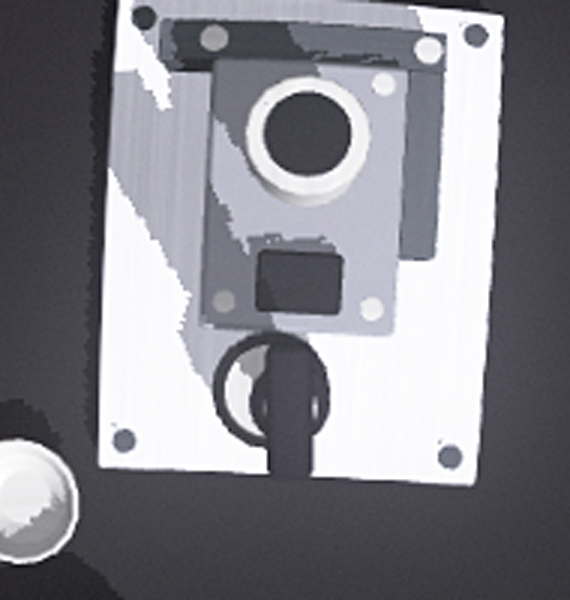

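```bash
python3 - <<'E'
from h import *
np.set_printoptions(precision=2,suppress=True)
d=np.load("w19.npz"); C=(d["K"],d["R"],d["t"])
Z=lambda a:np.array(a)/3+[180,20]-.33
F=np.array([589.07,66.97]);Rm=Ro.from_euler("z",.159).as_matrix()[:2,:2]
inF=lambda p:(p[:,:2]-F)@Rm.T
print("unit z40",inF(onz("wrist",Z([[212,60],[408,70],[395,335],[202,326]]),40,C)))
print("ring z78",inF(onz("wrist",Z([[308,134]]),78,C)))
print("fence z34 outer short arm: expect x14",inF(onz("wrist",Z([[445,60],[434,255]]),34,C)))
print("plate z12 corners",inF(onz("wrist",Z([[503,17],[475,486],[98,466]]),12,C)))
for q in ("home","fence"):
    print(q,[ (round(k["conf"],2),inF(onz("wrist",k["pixel"],12,C))) for k in env.place_of(q,"wrist")[:1]])
print(env.state()["t"])
E
```

```text
unit z40 [[-70.72  -1.75]
 [ -1.19  -1.76]
 [ -0.92 -99.03]
 [-69.65 -99.21]]
ring z78 [[-35.68 -35.13]]
fence z34 outer short arm: expect x14 [[ 12.78   4.99]
 [ 12.19 -68.87]]
plate z12 corners [[  38.18   31.85]
 [  37.97 -157.08]
 [-111.87 -156.25]]
home []
fence [(0.64, array([[-2.87,  2.78]]))]
32.1667
```

The unit sits at about (-35.6, -50.3) mm from the fence corner and square within 0.01 rad, and the hand is clear. Handing in.

```bash
python3 - <<'E'
from h import *
s=env.state(); print(s["ft_force"],s["qvel"].round(4)); print(env.job_done()); print(env.state()["t"])
E
```

```text
[-0.73407904 -0.57191799 -0.10162322] [ 0.0015 -0.0015 -0.0018  0.0013  0.0016  0.0011]
the job is handed in; nothing more can be done
None
the job is handed in; nothing more can be done
```

The brew unit is in the cradle, seated against both fence arms and held by the eccentric. I handed the job in at about 32 s; it reported no verdict.

- **Seating:** I lifted the unit by its chamber, lowered it onto the plate and slid it against both arms until it stopped, at about 10 N on each. The last wrist view put its centre at about (-35.6, -50.3) mm from the fence corner (home is -35, -50), square within about 0.01 rad.
- **Clamping:** I turned the knob clockwise until the moment rose, at a of about 1.5 rad. The hold moment peaked at about 0.33 N m, roughly 21–22 N by the stated 0.015 N m per newton. I eased back to 0.27 N m (about 18 N) and let go.
- **Clamp force after release:** I couldn't measure it. I expect about 12 N from the task's note, and the last view showed the knob still in place.
- **Surroundings:** The hand was clear and the wrist force was about zero. I saw no bystander moved in the last scene picture, though I didn't measure their positions.

**What failed or disagreed:**
- **First grasp:** It closed above the chamber because the real fingertips sit about 25–35 mm higher than the reported TCP. I worked that out from the pictures and corrected for it.
- **First move call:** It was refused because the rows lacked some keys.
- **Cameras:** The top and wrist cameras differed by 3–4 mm on the cradle position, so I used the wrist view.

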